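# Gang-clamp blocks in a crank vice and grease their studs with a dipped brush

## Task

Stand every stud block that is on the bench upright on the bed of the crank vice, lengthways along the jaws and side by side as one pack, then crank the vice until the jaw grips the pack firmly. Take the brush, dip its bristles well into the open pot and touch their tip to the top of the lowest block's stud; dip again, then touch the studs of the others one after another, from the lowest to the tallest. Finally hang the brush in its stand again, leaving the blocks clamped and the pot upright, and leave the other things on the bench where they are.

Things in the scene. Friction and masses are not known exactly. Their poses are not given: they have to be found in the camera images.
- vice_bed (a point): Crank vice: a low grey bench vice, fixed, base 100 mm (x) by 340 mm (y). This point lies on the bed (26 mm above the bench) at the middle of the fixed jaw's face, and has the vice's axes: x along the jaws (jaws reach 44 mm to either side), y from the moving jaw to the fixed jaw, z up. The free bed runs from this point towards -y, as far as the gap between the jaws (steel plate 80 mm wide); jaws are 34 mm high above the bed. The crank is at the -y end, its housing 68 mm high
- jaw_gap (a joint): position of the moving jaw's carriage, m: the gap between the jaw faces as long as nothing is clamped (0 shut, 0.145 fully open; about 0.13 to 0.142 at the start). Cranking drives it: 60 mm for one full turn of the crank. The jaw's steel face plate is sprung on the carriage (10 N a mm, up to 7 mm), so on a clamped pack the reading falls 1 to 6 mm below the pack's thickness, and the face presses with 10 N for every such mm
- crank_angle (a joint): angle of the crank, rad: the crank arm points along the vice's own +x at 0 and at every full turn, turning counter-clockwise seen from above as the value grows and opens the jaw; clockwise closes it. Range 0 to 15.2. Stiff enough to stay where it is left, and holds the clamping force: it turns with 4 to 7 N at the knob; 10 to 14 N at the knob clamps the pack firmly
- crank_knob (a point): middle of the crank's upright black round knob, 22 mm across, 48 mm high (this point 26 mm above its foot, about 111 mm above the bench), at 55 mm from the crank's axis; it spins freely on its pin and gives up to 7 mm on a spring towards or away from the axis (0.7 N a mm), so it can be carried round the circle with a gripper that does not turn. Below it is the steel crank arm, 18 mm wide
- crank_hub (a point): point on the crank's upright axis at the height of the knob's middle; centre of the 55 mm circle that the knob follows
- jaw_face (a point): middle of the moving jaw's face (17 mm above the bed); same axes as vice_bed; jaw and carriage lie on its -y side, 40 mm thick
- jaw: the moving jaw: dark steel face plate, 88 x 8 x 34 mm, sprung on a grey carriage with a bare steel bar behind it; the force on it tells whether it grips
- low_stud (a point): block with the 32 mm stud: bare steel block 60 mm long (its x), 26 mm wide (its y), 36 mm high, standing on the bench, with a square upright stud 16 x 16 mm, 32 mm high, on the middle of its top (68 mm overall). This point is the middle of the stud, 52 mm above the block's underside and 16 mm below the stud's top; z up. About 0.25 kg.
- second_stud (a point): block with the 42 mm stud: bare steel block 60 mm long (its x), 26 mm wide (its y), 36 mm high, standing on the bench, with a square upright stud 16 x 16 mm, 42 mm high, on the middle of its top (78 mm overall). This point is the middle of the stud, 57 mm above the block's underside and 21 mm below the stud's top; z up. About 0.25 kg. May be absent (None)
- third_stud (a point): block with the 52 mm stud: bare steel block 60 mm long (its x), 26 mm wide (its y), 36 mm high, standing on the bench, with a square upright stud 16 x 16 mm, 52 mm high, on the middle of its top (88 mm overall). This point is the middle of the stud, 62 mm above the block's underside and 26 mm below the stud's top; z up. About 0.25 kg. May be absent (None)
- tall_stud (a point): block with the 62 mm stud: bare steel block 60 mm long (its x), 26 mm wide (its y), 36 mm high, standing on the bench, with a square upright stud 16 x 16 mm, 62 mm high, on the middle of its top (98 mm overall). This point is the middle of the stud, 67 mm above the block's underside and 31 mm below the stud's top; z up. About 0.25 kg. May be absent (None)
- brush_handle (a point): point to hold the brush: middle of the upright wooden handle (22 mm across, from 41 mm below this point to 38 mm above), 118 mm above the bristle tip. The brush is 156 mm long, points bristles down, and hangs by a wooden collar (54 mm across, 7 mm thick, underside 70 mm above the tip); z along the brush, handle upwards. About 0.08 kg
- brush_tip (a point): lower end of the brush's dark bristles (stiff, 17 mm across), 118 mm below brush_handle; z along the brush, towards the handle
- stand_hole (a point): brush stand: fixed dark steel trestle, 90 x 70 mm, its top plate 90 mm high. This point is the middle of the round hole (36 mm) in the plate's upper face; the brush hangs in it with ferrule (20 mm) through the hole and collar on the plate, its tip 70 mm below this point
- pot_rim (a point): middle of the mouth of the loose open aluminium pot: round, 68 mm across, about 45 mm high, 3 mm wall, floor about 5 mm thick, 0.35 kg, standing on the bench; z up
- paste_tin: bystander: round lidded tin, 57 mm across, 44 mm high, origin under its centre
- driver_blu: bystander: blue-handled screwdriver lying on the bench, 204 mm long along its y, origin under its middle
Things that resemble listed ones, but are neither listed nor needed, are in the scene too. Leave any green or orange look-alike of the part that bears third_stud alone.

How it is judged:
By the outcome, as a careful person would: the job done as asked, in the order asked, and still so for the second after the job is handed in, with the robot touching nothing.
Of second_block, third_block, tall_block only 2 to 3 are there at a start; the rules pass over those that are not, and their reading is None.
At some moment in a run one of pot may be knocked a few centimetres aside while the robot is not near it.
It also fails if it takes over 200 s, if anything falls off the work surface, if the arm or the gripper's body presses on something with over 40 N, if the wrist force passes 120 N, or if a joint passes its speed limit or range.

## Robot

A 6-joint arm with a two-finger parallel gripper is mounted at the origin on a cart in front of the work surface, level with it; the furniture and walls round the work are solid. World frame = base frame: x ahead of the robot, y to its left, z up, the work surface at z = 0. Lengths are in m, angles in rad, forces in N, time in s.
With the tool pointing down it reaches from about 0.275 to 1 m from the base axis. Payload 8.4 kg.
Tool frame: the origin (TCP) lies at the very end of the fingers, on their centre line; the grasp point (between the pads) lies 19 mm behind it; x points along the fingers, y is the direction in which the jaws open and shut, and the axes are right-handed (so a half turn about x gives the same grasp; the last joint's range is limited). The gripper opens to 85 mm and grips with 20 to 120 N. Pads are 22 mm wide; open, the fingers measure 114 mm over their backs; the gripper's body (76 mm by 85 mm) begins 54 mm behind the grasp point. The pads swing forward as they close: fully open they stand 13 mm farther back than shut.
Start: joints at [1.321, 0.353, 1.633, -0, 1.155, -0.002], TCP at [0.153, 0.606, 0.231] pointing down, gripper open.
Joint ranges: [-2.63, 2.63], [-0.92, 2.1], [0.06, 2.66], [-1.3, 4.44], [0, 2.69], [-3.02, 3.02]. Speed limits (rad/s): [2.22, 2.22, 2.79, 3.14, 3.14, 3.14].

## Interface

Orientations are given as a unit quaternion [w, x, y, z].
In Python, from cell import ctrl gives the robot as it stands.
- The arm moves only by the shell command python3 -m creep 'ROWS'. ROWS is text: rows parted by semicolons, each of 7 numbers parted by spaces: the shift along the tool's x, y, z normalised to -1 to 1, where 1 is 0.15 m, then the turn, a rotation vector about the tool's x, y, z normalised to -1 to 1, where 1 is 180 degrees, then the closure in counts, from 0 (fully open) to 255 (shut). A call has 1 to 8 rows; each row shifts and turns the commanded pose from where the row before left it, along the tool's axes as they then stand; what a row does not reach is not made up. A row lasts 1/12 s, in which the tool goes at most 41.7 mm and 7.16 degrees, less where a joint would pass 70% of its speed; a pose out of reach is approached as far as the arm can. A call with a number of a shift or a turn outside -1 to 1 is refused whole. A call with a gripper value outside its range is refused whole. The fingers move at their own pace and stop on an object; the grip force is fixed at half the most. Time passes only in rows, so rows that do not move let the fingers close. It gives the time, the measured TCP pose, the force and the opening at its end, in the units of the state.
- ctrl.observe(): the state, without advancing time (a new reading comes with each control period).
- ctrl.read_camera(name): name is "side" or "top" or "wrist"; returns a dict with "pixels" (400x640x3 uint8, red, green, blue), "mtx" (3x3 intrinsics, pixels), "R" (3x3) and "t" (3): a world point X has camera coordinates R X + t; the wrist camera has in their place "mount" (4x4, takes a point from camera to tool coordinates, whose origin is the TCP and whose axes are the tool frame's). Camera axes: x right, y down, z forward; pixel columns grow to the right and rows downward; lengths in m; the calibration is good to about 2 mm. A picture is of the moment at which its call begins: read the wrist's pose just before it. There is no depth.
- ctrl.close_job(): hands the job in, once; it reports no verdict.
Trained networks look in a picture, given as the dict that the camera call returned (one of the last four; its "shot" number tells which), for a name from the list of things; names that differ only in an ending like _2 or _b are one class to them, and where a whole thing is asked for, a point or a joint stands for the part that bears it (a point fixed in the world has none). Each returns a list of dicts, best first, with "conf" (0 to 1); they miss things now and then, are a little off and sometimes report something else, mostly with a low value. They report only what shows in the picture. A call takes as long as a camera call. They do not tell look-alikes from the thing itself.
- ctrl.masks_of(name, picture): "pixels" (400x640 bool, what is visible of it).
- ctrl.spot_point(name, picture): "point" ([x, y, z] in m, in world coordinates, good to about 4 mm: a listed point, or the origin of a listed thing).
The state is a dict: "time": time; "joint_positions": joint angles; "qvel": joint speeds; "effort": joint torques, N m; "tcp_pos": TCP position; "tcp_rot": TCP orientation; "contact_force": force on the tool from outside, world axes, zero at the start; "torque": the same for the moment, N m; "width": opening from 0.0 (shut) to 1.0 (fully open).
Only numpy, scipy, OpenCV 4.12 (cv2) and the standard library are available. Lean on these libraries where they do the work, as an engineer would, in place of code of your own. Each camera call takes 0.05 s, during which the arm holds its last target.

## Working session

There is one attempt and no reset: what is moved stays moved. The work goes in short steps, Python scripts to look and compute and a shell command to move; the robot and the scene stay as the last step left them, time stands still between calls to the robot, and variables do not carry over. Pictures are saved under pics/ and viewed, and the job is handed in when it is done.

```bash
ls -la; mkdir -p pics; python3 - <<'E'
from cell import ctrl
import cv2
print(ctrl.observe())
for n in ("side","top","wrist"):
    p=ctrl.read_camera(n)
    cv2.imwrite(f"pics/a_{n}.png",p["pixels"][:,:,::-1])
    print(n,p["mtx"].tolist(),{k:p[k] for k in p if k not in("pixels","mtx")})
E
```

```text
total 12
drwxr-xr-x  3 agent agent 4096 Dec  7 14:36 .
drwxr-xr-x 23 root  root  4096 Dec  7 14:36 ..
drwxr-xr-x  2 agent agent 4096 Dec  7 14:36 pics
{'time': 0.0, 'joint_positions': array([ 1.32059875e+00,  3.53621908e-01,  1.63410717e+00,  2.65981198e-05,
        1.15519958e+00, -2.40864525e-03]), 'qvel': array([ 0.00113788,  0.00079826,  0.00178201, -0.0006264 ,  0.0024227 ,
       -0.00220507]), 'effort': array([-7.04733557e-04, -6.05259061e+01, -3.42047703e+01, -6.22935772e-05,
        9.67127999e-03, -1.92381543e-05]), 'tcp_pos': array([0.15317182, 0.60546738, 0.2305896 ]), 'tcp_rot': array([ 0.70161807,  0.08691891,  0.70175414, -0.08785392]), 'contact_force': array([0.05371619, 0.39718425, 1.33482121]), 'torque': array([-0.00627357, -0.0281145 , -0.01030355]), 'width': 1.001099340517274}
side [[502.09100249456253, 0.0, 319.9113773460241], [0.0, 502.09100249456253, 202.27775115134], [0.0, 0.0, 1.0]] {'R': array([[-0.92450365, -0.38105257,  0.00958804],
       [-0.23231432,  0.54333836, -0.80673012],
       [ 0.30219704, -0.74805238, -0.59084227]]), 't': array([0.57372903, 0.10854676, 1.47946211]), 'shot': 1}
top [[500.86103277277493, 0.0, 320.1322040669202], [0.0, 500.86103277277493, 203.48145650684526], [0.0, 0.0, 1.0]] {'R': array([[ 0.01386051, -0.99989774, -0.00351965],
       [-0.98204883, -0.01295068, -0.18818174],
       [ 0.18811691,  0.00606476, -0.98212792]]), 't': array([0.20012427, 0.53357024, 1.43937641]), 'shot': 2}
wrist [[299.61215254663983, 0.0, 320.84730716699215], [0.0, 299.61215254663983, 197.3482920733129], [0.0, 0.0, 1.0]] {'mount': array([[-5.23601994e-05, -3.02877818e-01,  9.53029393e-01,
        -1.44245311e-01],
       [ 9.99999455e-01, -1.00918643e-03, -2.65784051e-04,
        -4.56859468e-04],
       [ 1.04228442e-03,  9.53028860e-01,  3.02877706e-01,
        -7.75912319e-02],
       [ 0.00000000e+00,  0.00000000e+00,  0.00000000e+00,
         1.00000000e+00]]), 'shot': 3}
```

View pics/a_side.png

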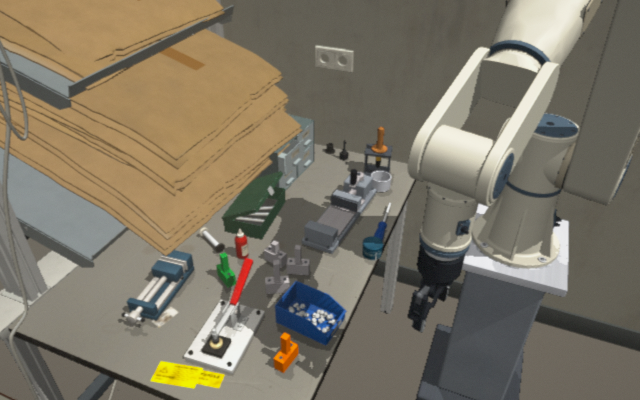

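View pics/a_top.png

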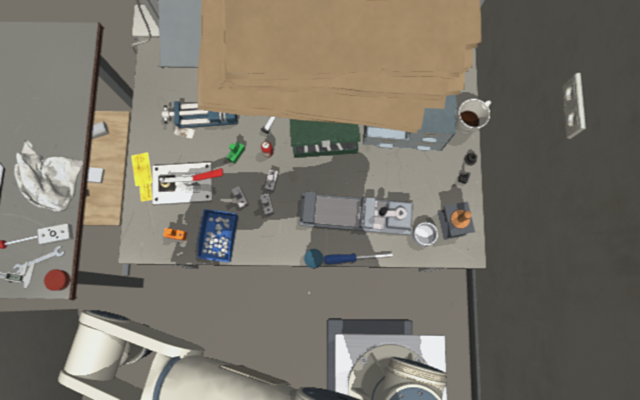

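View pics/a_wrist.png

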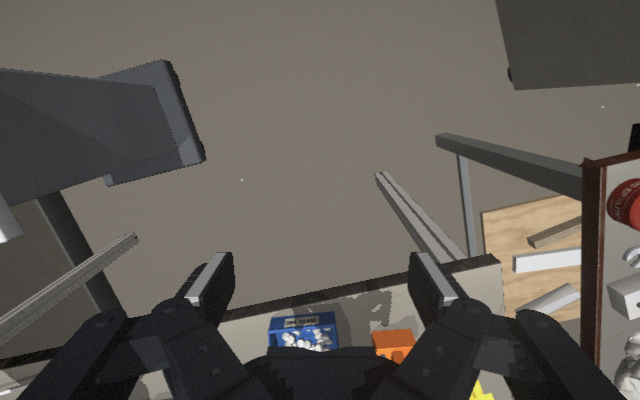

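The side and top views show the vice at top (355,212), crank at (395,212), pot at (425,233), brush in its stand at (460,218), and three steel blocks at (272,178), (239,197) and (266,205). Green and orange look-alikes are at (235,152) and (174,233). A shelf stands behind.

```bash
cat > h.py <<'E'
from cell import ctrl
import numpy as np, cv2
from scipy.spatial.transform import Rotation as Rt
np.set_printoptions(precision=4,suppress=True)
def pose():
    s=ctrl.observe(); q=s["tcp_rot"]
    return s, np.array(s["tcp_pos"]), Rt.from_quat([q[1],q[2],q[3],q[0]]).as_matrix()
def proj(p,X):
    c=p["R"]@np.asarray(X)+p["t"]; u=p["mtx"]@c; return u[:2]/u[2]
def wristcal(p,pos,R):
    T=np.eye(4);T[:3,:3]=R;T[:3,3]=pos
    M=np.linalg.inv(T@p["mount"]); p2=dict(p); p2["R"]=M[:3,:3]; p2["t"]=M[:3,3]; return p2
def onplane(p,uv,z):
    d=p["R"].T@np.linalg.solve(p["mtx"],[uv[0],uv[1],1.0]); c=-p["R"].T@p["t"]
    return c+d*(z-c[2])/d[2]
E
python3 - <<'E'
from h import *
names=["vice_bed","jaw_face","crank_knob","crank_hub","low_stud","second_stud","third_stud","tall_stud","brush_handle","brush_tip","stand_hole","pot_rim","paste_tin","driver_blu","jaw_gap","crank_angle"]
for c in("top","side"):
    p=ctrl.read_camera(c)
    print(c)
    for n in names:
        try:
            for r in ctrl.spot_point(n,p)[:4]: print(n,np.round(r["conf"],2),r["point"],proj(p,r["point"]).round())
        except Exception as e: print(n,e)
    big=p["pixels"]
    if c=="top": cv2.imwrite("pics/b_top.png",cv2.resize(big[120:280,120:500],None,fx=2,fy=2,interpolation=cv2.INTER_CUBIC)[:,:,::-1])
    else: cv2.imwrite("pics/b_side.png",cv2.resize(big[120:380,170:420],None,fx=2.2,fy=2.2,interpolation=cv2.INTER_CUBIC)[:,:,::-1])
print(ctrl.observe()["time"])
E
```

```text
top
vice_bed 0.71 [0.5171, 0.2234, 0.0275] [315. 209.]
vice_bed 0.32 [0.3675, 0.2256, -0.0029] [313. 260.]
jaw_face 0.54 [0.5066, 0.0909, 0.043] [359. 212.]
crank_knob 0.46 [0.4929, 0.0319, 0.109] [382. 214.]
crank_hub 0.75 [0.5003, -0.0223, 0.1136] [401. 211.]
low_stud 0.53 [0.6024, 0.3578, 0.0497] [270. 180.]
low_stud 0.4 [0.5182, 0.2227, 0.0262] [315. 209.]
third_stud 0.75 [0.5264, 0.3728, 0.0603] [264. 204.]
third_stud 0.64 [0.6928, 0.4685, 0.0561] [235. 150.]
third_stud 0.52 [0.4382, 0.6443, 0.061] [170. 232.]
tall_stud 0.48 [0.5492, 0.4522, 0.0658] [237. 195.]
brush_handle 0.58 [0.4805, -0.1945, 0.1396] [464. 217.]
stand_hole 0.72 [0.4812, -0.1951, 0.0923] [460. 220.]
pot_rim 0.7 [0.4409, -0.1018, 0.0457] [425. 235.]
paste_tin 0.56 [0.3673, 0.2243, -0.0034] [314. 260.]
driver_blu 0.88 [0.3739, 0.0916, -0.0002] [358. 258.]
jaw_gap it knows: brush_handle, brush_tip, crank_hub, crank_knob, driver_blu, jaw, jaw_face, low_stud, paste_tin, pot_rim, second_stud, stand_hole, tall_stud, third_stud, vice_bed
crank_angle it knows: brush_handle, brush_tip, crank_hub, crank_knob, driver_blu
[... 713 characters left out ...]
.0216] [378. 167.]
stand_hole 0.77 [0.4772, -0.1904, 0.0918] [380. 150.]
pot_rim 0.71 [0.4468, -0.1033, 0.0537] [381. 174.]
pot_rim 0.46 [0.4952, 0.0292, 0.108] [354. 177.]
paste_tin 0.75 [0.3708, 0.2303, -0.0003] [371. 255.]
paste_tin 0.56 [0.4804, -0.1896, 0.0194] [378. 167.]
driver_blu 0.73 [0.3748, 0.0927, 0.0033] [383. 225.]
jaw_gap it knows: brush_handle, brush_tip, crank_hub, crank_knob, driver_blu, jaw, jaw_face, low_stud, paste_tin, pot_rim, second_stud, stand_hole, tall_stud, third_stud, vice_bed
crank_angle it knows: brush_handle, brush_tip, crank_hub, crank_knob, driver_blu, jaw, jaw_face, low_stud, paste_tin, pot_rim, second_stud, stand_hole, tall_stud, third_stud, vice_bed
1.65
```

View pics/b_top.png

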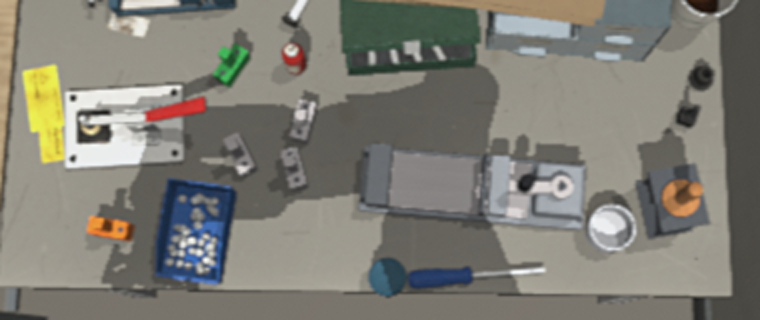

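View pics/b_side.png

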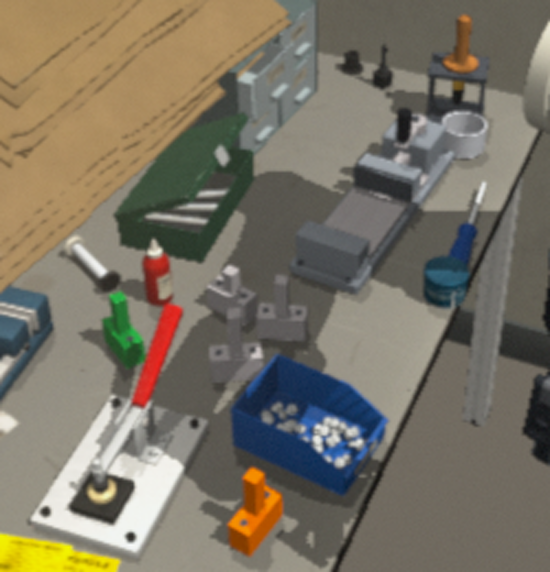

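Present are the low, third and tall blocks (no second). Next I hover over them and measure their yaw with the wrist camera.

```bash
cat >> h.py <<'E'
def yaw(R): return np.degrees(np.arctan2(R[1,1],R[0,1]))
def plan(target,psi=None,n=None,level=True):
    """rows to world target with tool-down yaw psi (deg, tool y dir). prints per-row values"""
    s,pos,R=pose()
    y0=yaw(R)
    if psi is None: psi=y0
    c,sn=np.cos(np.radians(psi)),np.sin(np.radians(psi))
    Rg=np.array([[0,c,sn],[0,sn,-c],[-1,0,0]])
    d=np.asarray(target)-pos
    rv=Rt.from_matrix(R.T@Rg).as_rotvec()
    a=np.linalg.norm(rv)
    N=n or int(max(np.ceil(np.linalg.norm(d)/.0405),np.ceil(np.degrees(a)/7.0),1))
    print("from",pos,"yaw %.1f"%y0,"tilt %.2f"%np.degrees(np.arccos(min(1,-R[2,0]))),"d",d,"N",N)
    Rc=R.copy(); st=Rt.from_rotvec(rv/N).as_matrix()
    for i in range(N):
        sh=Rc.T@(d/N)/.15; r=rv/N/np.pi
        print(" ".join("%.4f"%v for v in [*sh,*r]),end=" ; \n")
        Rc=Rc@st
E
python3 - <<'E'
from h import *
s,pos,R=pose(); print(R,yaw(R))
for ps in (0,-14,90-14): plan([.46,.35,.26],ps)
E
```

```text
[[-0.      0.2453  0.9694]
 [ 0.0001  0.9694 -0.2453]
 [-1.      0.0001 -0.    ]] 75.79886912930479
from [0.1533 0.6059 0.2313] yaw 75.8 tilt 0.00 d [ 0.3067 -0.2559  0.0287] N 11
-0.0174 -0.1048 0.2182 0.0383 -0.0000 -0.0000 ; 
-0.0174 -0.0778 0.2292 0.0383 -0.0000 -0.0000 ; 
-0.0174 -0.0498 0.2369 0.0383 -0.0000 -0.0000 ; 
-0.0174 -0.0210 0.2412 0.0383 -0.0000 -0.0000 ; 
-0.0174 0.0081 0.2420 0.0383 -0.0000 -0.0000 ; 
-0.0174 0.0371 0.2392 0.0383 -0.0000 -0.0000 ; 
-0.0174 0.0655 0.2331 0.0383 -0.0000 -0.0000 ; 
-0.0174 0.0930 0.2235 0.0383 -0.0000 -0.0000 ; 
-0.0174 0.1191 0.2107 0.0383 -0.0000 -0.0000 ; 
-0.0174 0.1436 0.1949 0.0383 -0.0000 -0.0000 ; 
-0.0174 0.1659 0.1763 0.0383 -0.0000 -0.0000 ; 
from [0.1533 0.6059 0.2313] yaw 75.8 tilt 0.00 d [ 0.3067 -0.2559  0.0287] N 13
-0.0147 -0.0887 0.1847 0.0384 -0.0000 -0.0000 ; 
-0.0147 -0.0658 0.1940 0.0384 -0.0000 -0.0000 ; 
-0.0147 -0.0420 0.2005 0.0384 -0.0000 -0.0000 ; 
-0.0147 -0.0176 0.2041 0.0384 -0.0000 -0.0000 ; 
-0.0147 0.0071 0.2047 0.0384 -0.0000 -0.0000 ; 
-0.0147 0.0317 0.2024 0.0384 -0.0000 -0.0000 ; 
-0.0147 0.0558 0
[... 198 characters left out ...]
0.0384 -0.0000 -0.0000 ; 
-0.0147 0.1577 0.1307 0.0384 -0.0000 -0.0000 ; 
-0.0147 0.1723 0.1108 0.0384 -0.0000 -0.0000 ; 
from [0.1533 0.6059 0.2313] yaw 75.8 tilt 0.00 d [ 0.3067 -0.2559  0.0287] N 10
-0.0191 -0.1153 0.2401 -0.0001 -0.0000 -0.0000 ; 
-0.0191 -0.1153 0.2400 -0.0001 -0.0000 -0.0000 ; 
-0.0191 -0.1154 0.2400 -0.0001 -0.0000 -0.0000 ; 
-0.0191 -0.1155 0.2399 -0.0001 -0.0000 -0.0000 ; 
-0.0191 -0.1156 0.2399 -0.0001 -0.0000 -0.0000 ; 
-0.0191 -0.1157 0.2399 -0.0001 -0.0000 -0.0000 ; 
-0.0191 -0.1158 0.2398 -0.0001 -0.0000 -0.0000 ; 
-0.0191 -0.1158 0.2398 -0.0001 -0.0000 -0.0000 ; 
-0.0191 -0.1159 0.2397 -0.0001 -0.0000 -0.0000 ; 
-0.0191 -0.1160 0.2397 -0.0001 -0.0000 -0.0000 ;
```

```bash
cat >> h.py <<'E'
def go(target=None,psi=None):
    s,pos,R=pose(); y0=yaw(R)
    print("t %.1f"%s["time"],"pos",pos,"yaw %.2f"%y0,"tilt %.2f"%np.degrees(np.arccos(min(1,-R[2,0]))),"F",np.array(s["contact_force"]),"w %.3f"%s["width"])
    if target is not None:
        d=R.T@(np.asarray(target)-pos)/.15; n=max(1,int(np.ceil(np.linalg.norm(d)/.27)))
        print("shift total",d,"-> %d rows of"%n,d/n)
    if psi is not None:
        a=-(psi-y0)/180; m=max(1,int(np.ceil(abs(a)/.039))); print("turn total %.4f -> %d rows of %.4f"%(a,m,a/m))
        c,sn=np.cos(np.radians(psi)),np.sin(np.radians(psi))
        if target is not None: 
            Rg=np.array([[0,c,sn],[0,sn,-c],[-1,0,0]]); d=Rg.T@(np.asarray(target)-pos)/.15; n=max(1,int(np.ceil(np.linalg.norm(d)/.27))); print("shift after turn",d,"-> %d rows of"%n,d/n)
E
python3 -m creep '-0.03 -0.115 0.24 0 0 0 0;-0.03 -0.115 0.24 0 0 0 0;-0.02 -0.115 0.24 0 0 0 0;-0.02 -0.115 0.24 0 0 0 0;-0.02 -0.115 0.24 0 0 0 0;-0.02 -0.115 0.24 0 0 0 0;-0.02 -0.115 0.24 0 0 0 0;-0.02 -0.115 0.24 0 0 0 0'
python3 -m creep '-0.02 -0.115 0.24 0 0 0 0;-0.02 -0.115 0.24 0 0 0 0;0 0 0 0 0 0 0;0 0 0 0 0 0 0;0 0 0 0 0 0 0'
python3 - <<'E'
from h import *
s,pos,R=pose()
p=wristcal(ctrl.read_camera("wrist"),pos,R)
go()
cv2.imwrite("pics/c_w.png",p["pixels"][:,:,::-1])
for n in ("low_stud","second_stud","third_stud","tall_stud","vice_bed"):
    for r in ctrl.spot_point(n,p)[:3]: print(n,round(r["conf"],2),r["point"],proj(p,r["point"]).round())
E
```

```text
time: 2.32
tcp_pos: [0.3999, 0.4001, 0.2587]
tcp_rot: [0.702, 0.088, 0.702, -0.087]
contact_force: [0.0, 0.3, 1.2]
width: 0.999
time: 2.73
tcp_pos: [0.4598, 0.3503, 0.2641]
tcp_rot: [0.701, 0.088, 0.702, -0.088]
contact_force: [-0.4, 0.9, -0.2]
width: 1.0
t 2.8 pos [0.4593 0.3508 0.2641] yaw 75.82 tilt 0.04 F [ 0.4448 -0.2562  0.2788] w 0.996
low_stud 0.98 [0.6036, 0.3602, 0.049] [354. 268.]
third_stud 0.76 [0.5273, 0.3734, 0.0589] [352. 217.]
third_stud 0.72 [0.4335, 0.6454, 0.0591] [578.  82.]
tall_stud 0.86 [0.5535, 0.4503, 0.0676] [419. 225.]
tall_stud 0.44 [0.5087, 0.086, 0.0408] [142. 249.]
tall_stud 0.3 [0.516, 0.2264, 0.0246] [245. 226.]
vice_bed 0.66 [0.5143, 0.2279, 0.0226] [246. 224.]
```

View pics/c_w.png

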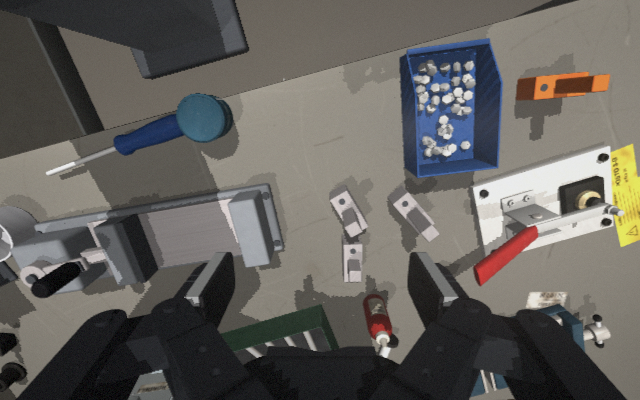

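The wrist view shows the three blocks at (348,213), (352,260) and (417,212), with the vice to the left. I'll fit the block models to the masks to get their yaw.

```bash
cat >> h.py <<'E'
from scipy.optimize import minimize
def boxpts(cx,cy,z0,lx,ly,h,a):
    c,s=np.cos(a),np.sin(a); P=[]
    for dx in(-lx/2,lx/2):
        for dy in(-ly/2,ly/2):
            for z in(z0,z0+h): P.append([cx+c*dx-s*dy,cy+s*dx+c*dy,z])
    return P
def render(p,hulls,S=4):
    m=np.zeros((400*S,640*S),np.uint8)
    for P in hulls:
        uv=np.array([proj(p,X) for X in P]); uv=((uv+.5)*S).astype(np.float32)
        cv2.fillConvexPoly(m,cv2.convexHull(uv).astype(np.int32).reshape(-1,1,2),1)
    return cv2.resize(m.astype(np.float32),(640,400),interpolation=cv2.INTER_AREA)
def block_hulls(x,y,a,h,z0=0.): return [boxpts(x,y,z0,.06,.026,.036,a),boxpts(x,y,z0+.036,.016,.016,h,a)]
def fit_block(pics,masks,h,x0,y0,z0=0.):
    def cost(v):
        c=0
        for p,m in zip(pics,masks):
            r=render(p,block_hulls(v[0],v[1],v[2],h,z0)); c+=1-np.minimum(r,m).sum()/np.maximum(r,m).sum()
        return c/len(pics)
    best=None
    for a in np.radians(np.arange(0,180,22.5)):
        r=minimize(cost,[x0,y0,a],method="Nelder-Mead",options=dict(initial_simplex=[[x0,y0,a],[x0+.006,y0,a],[x0,y0+.006,a],[x0,y0,a+.25]],xatol=1e-4,fatol=1e-4,maxfev=90))
        if best is None or r.fun<best.fun: best=r
    return best
E
python3 - <<'E'
from h import *
s,pos,R=pose()
p=wristcal(ctrl.read_camera("wrist"),pos,R)
for n,h,x,y in (("low_stud",.032,.604,.359),("third_stud",.052,.529,.372),("tall_stud",.062,.552,.4515)):
    ms=ctrl.masks_of(n,p)
    for m in ms:
        v,u=np.nonzero(m["pixels"]); 
        if len(u)==0: continue
        e=proj(p,[x,y,.03]); 
        if np.hypot(u.mean()-e[0],v.mean()-e[1])<25:
            r=fit_block([p],[m["pixels"].astype(np.float32)],h,x,y)
            print(n,round(m["conf"],2),m["pixels"].sum(),r.x[:2],"yaw",np.degrees(r.x[2])%180,"cost",r.fun)
for n in ("vice_bed","jaw"):
  for m in ctrl.masks_of(n,p)[:2]:
    c,_=cv2.findContours(m["pixels"].astype(np.uint8),0,2); c=max(c,key=cv2.contourArea); print(n,m["conf"],cv2.boundingRect(c),cv2.minAreaRect(c))
E
```

```text
low_stud 0.7 946 [0.6056 0.3576] yaw 168.18456279992762 cost 0.07602816820144653
third_stud 0.81 1064 [0.5303 0.37  ] yaw 16.2402957125272 cost 0.050717711448669434
tall_stud 0.9 1191 [0.5514 0.4529] yaw 28.232256910794646 cost 0.04776972532272339
vice_bed 0.84 (9, 183, 273, 115) ((144.5131072998047, 241.68923950195312), (81.12744903564453, 270.85162353515625), 81.63410949707031)
jaw 0.57 (115, 214, 42, 69) ((137.24603271484375, 247.99024963378906), (68.06977844238281, 23.769731521606445), 67.7509765625)
```

```bash
python3 - <<'E'
import cv2
a=cv2.imread("pics/c_w.png")[170:310,0:300]
cv2.imwrite("pics/c_z.png",cv2.resize(a,None,fx=2.6,fy=2.6,interpolation=cv2.INTER_CUBIC))
E
```

```text
(no output)
```

View pics/c_z.png

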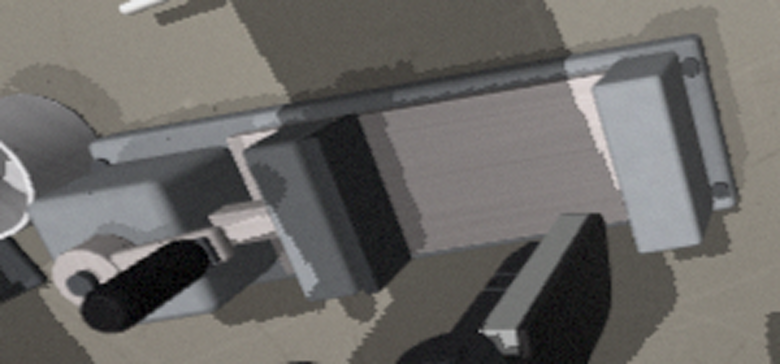

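```bash
python3 - <<'E'
from h import *
s,pos,R=pose()
p=wristcal(ctrl.read_camera("wrist"),pos,R)
f=lambda u,v,z: onplane(p,(u/2.6,170+v/2.6),z)
a=f(95,147,.014);b=f(697,37,.014);c=f(737,208,.014)
print(a,b,c,np.degrees(np.arctan2(*(b-a)[:2])),np.degrees(np.arctan2((b-c)[1],(b-c)[0])),np.linalg.norm(b-c))
q=[f(597,85,.06),f(655,75,.06),f(705,240,.06),f(640,250,.06)]
for x in q: print(x)
print("jawaxis",np.degrees(np.arctan2(*(q[3]-q[0])[:2][::-1])),np.linalg.norm(q[3]-q[0]), "face mid",(q[0]+q[3])/2)
print("moving face top", f(355,118,.06),f(410,255,.06))
E
```

```text
[ 0.4487 -0.0654  0.014 ] [0.4702 0.2732 0.014 ] [0.571  0.2654 0.014 ] 3.6378035054421054 175.5561893654527 0.1010883726330196
[0.4711 0.2316 0.06  ]
[0.4731 0.2597 0.06  ]
[0.5625 0.2568 0.06  ]
[0.5599 0.2232 0.06  ]
jawaxis -5.446389913577551 0.08923384542527805 face mid [0.5155 0.2274 0.06  ]
moving face top [0.4583 0.1138 0.06  ] [0.5339 0.1091 0.06  ]
```

```bash
python3 - <<'E'
from h import *
go([.605,.358,.15],-11.8)
E
```

```text
t 3.4 pos [0.4599 0.3505 0.2643] yaw 75.81 tilt 0.00 F [ 0.5924 -0.2543  0.5552] w 0.999
shift total [0.7619 0.2858 0.9252] -> 5 rows of [0.1524 0.0572 0.185 ]
turn total 0.4867 -> 13 rows of 0.0374
shift after turn [ 0.7619  0.9363 -0.247 ] -> 5 rows of [ 0.1524  0.1873 -0.0494]
```

```bash
python3 -m creep '0 0 0 0.0374 0 0 60;0 0 0 0.0374 0 0 110;0 0 0 0.0374 0 0 110;0 0 0 0.0374 0 0 110;0 0 0 0.0374 0 0 110;0 0 0 0.0374 0 0 110;0 0 0 0.0374 0 0 110;0 0 0 0.0374 0 0 110'
python3 -m creep '0 0 0 0.0374 0 0 110;0 0 0 0.0374 0 0 110;0 0 0 0.0374 0 0 110;0 0 0 0.0374 0 0 110;0 0 0 0.0374 0 0 110;0 0.1873 -0.0494 0 0 0 110;0 0.1873 -0.0494 0 0 0 110;0.1 0.1873 -0.0494 0 0 0 110'
python3 -m creep '0.1 0.1873 -0.0494 0 0 0 110;0.15 0.1873 -0.0494 0 0 0 110;0.2 0 0 0 0 0 110;0.2 0 0 0 0 0 110;0 0 0 0 0 0 110;0 0 0 0 0 0 110;0 0 0 0 0 0 110'
python3 - <<'E'
from h import *
s,pos,R=pose()
p=wristcal(ctrl.read_camera("wrist"),pos,R)
go([.605,.358,.041],-11.8)
cv2.imwrite("pics/d_w.png",p["pixels"][:,:,::-1])
for n in ("low_stud","third_stud","tall_stud","vice_bed"):
    for r in ctrl.spot_point(n,p)[:2]: print(n,round(r["conf"],2),r["point"],proj(p,r["point"]).round())
E
```

```text
time: 4.05
tcp_pos: [0.46, 0.3503, 0.2643]
tcp_rot: [0.585, 0.397, 0.585, -0.397]
contact_force: [-0.0, 0.7, 1.0]
width: 0.569
time: 4.72
tcp_pos: [0.5494, 0.3561, 0.2524]
tcp_rot: [0.447, 0.55, 0.446, -0.546]
contact_force: [0.5, 0.8, 0.8]
width: 0.572
time: 5.3
tcp_pos: [0.6056, 0.3586, 0.1534]
tcp_rot: [0.446, 0.549, 0.446, -0.548]
contact_force: [-0.3, 1.0, 1.1]
width: 0.566
t 5.3 pos [0.606  0.3589 0.1543] yaw -11.70 tilt 0.18 F [ 0.2126 -0.1673 -0.7344] w 0.567
shift total [ 0.7552 -0.0073  0.0091] -> 3 rows of [ 0.2517 -0.0024  0.003 ]
turn total 0.0006 -> 1 rows of 0.0006
shift after turn [ 0.7552 -0.0055  0.0075] -> 3 rows of [ 0.2517 -0.0018  0.0025]
low_stud 0.78 [0.6002, 0.3611, 0.0549] [314. 196.]
third_stud 0.83 [0.6935, 0.4719, 0.0667] [413.  23.]
third_stud 0.68 [0.5244, 0.3732, 0.0578] [223. 201.]
tall_stud 0.7 [0.5561, 0.4497, 0.0668] [229.  99.]
```

View pics/d_w.png

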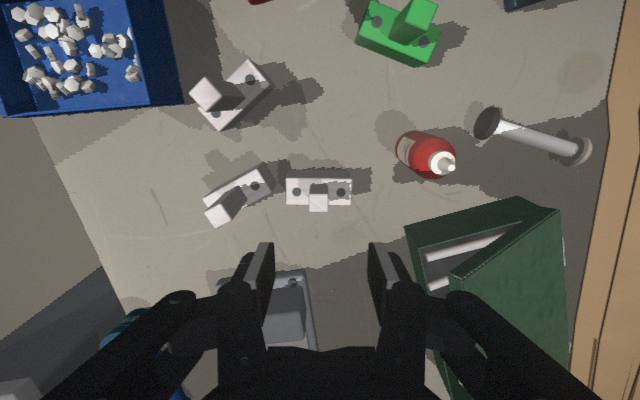

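All three blocks show clearly and the low block is aligned with the jaws, its stud at (319,200). I'll refit from here.

```bash
python3 - <<'E'
from h import *
s,pos,R=pose()
p=wristcal(ctrl.read_camera("wrist"),pos,R)
for n,h,x,y in (("low_stud",.032,.604,.359),("third_stud",.052,.529,.372),("tall_stud",.062,.552,.4515)):
    ms=ctrl.masks_of(n,p)
    for m in ms:
        v,u=np.nonzero(m["pixels"]); 
        if len(u)==0: continue
        e=proj(p,[x,y,.03]); 
        if np.hypot(u.mean()-e[0],v.mean()-e[1])<40:
            r=fit_block([p],[m["pixels"].astype(np.float32)],h,x,y)
            print(n,round(m["conf"],2),m["pixels"].sum(),r.x[:2],"yaw",np.degrees(r.x[2])%180,"cost",r.fun)
E
```

```text
low_stud 0.95 2415 [0.6032 0.3588] yaw 166.96977657348992 cost 0.03529089689254761
third_stud 0.79 2478 [0.5284 0.3703] yaw 16.466269669403744 cost 0.027427732944488525
tall_stud 0.66 3295 [0.5505 0.4534] yaw 27.47116474414522 cost 0.037314772605895996
```

```bash
python3 -m creep '0.24 -0.013 0.002 0.004 0 0 110;0.24 0 0 0 0 0 110;0.2 0 0 0 0 0 110;0.075 0 0 0 0 0 110;0 0 0 0 0 0 110;0 0 0 0 0 0 110'
python3 - <<'E'
from h import *
go([.604,.3585,.041],-12.5)
p=ctrl.read_camera("wrist")
cv2.imwrite("pics/e_w.png",p["pixels"][:,:,::-1])
E
```

```text
time: 6.25
tcp_pos: [0.6034, 0.3584, 0.0389]
tcp_rot: [-0.443, -0.551, -0.443, 0.551]
contact_force: [0.2, 0.3, -0.0]
width: 0.562
t 6.2 pos [0.6034 0.3584 0.0389] yaw -12.43 tilt 0.00 F [ 0.2125  0.2537 -0.0136] w 0.562
shift total [-0.0138  0.0038 -0.0013] -> 1 rows of [-0.0138  0.0038 -0.0013]
turn total 0.0004 -> 1 rows of 0.0004
shift after turn [-0.0138  0.0038 -0.0014] -> 1 rows of [-0.0138  0.0038 -0.0014]
```

View pics/e_w.png

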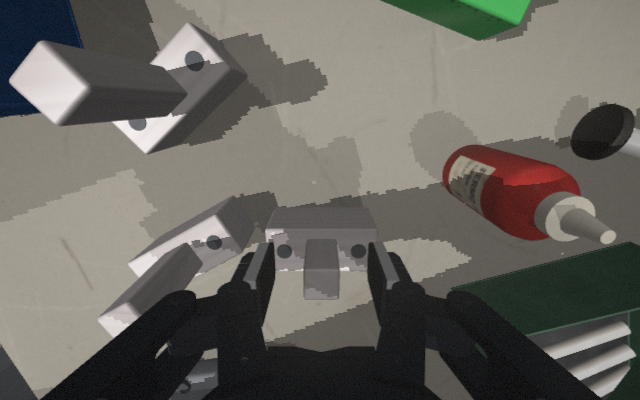

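The low stud at (321,265) is centred between the pads. I'll raise slightly and close.

```bash
python3 -m creep '-0.014 0 0 0 0 0 255;0 0 0 0 0 0 255;0 0 0 0 0 0 255;0 0 0 0 0 0 255;0 0 0 0 0 0 255;0 0 0 0 0 0 255;0 0 0 0 0 0 255'
python3 -m creep '-0.05 0 0 0 0 0 255;-0.15 0 0 0 0 0 255;-0.25 0 0 0 0 0 255;-0.25 0 0 0 0 0 255;0 0 0 0 0 0 255;0 0 0 0 0 0 255'
python3 - <<'E'
from h import *
go([.5145,.210,.145],-4.2)
E
```

```text
time: 6.88
tcp_pos: [0.6039, 0.3589, 0.0425]
tcp_rot: [0.443, 0.552, 0.443, -0.55]
contact_force: [-1.7, -0.6, 6.9]
width: 0.177
time: 7.38
tcp_pos: [0.6045, 0.3591, 0.149]
tcp_rot: [0.443, 0.553, 0.443, -0.549]
contact_force: [-0.4, 0.4, -2.8]
width: 0.174
t 7.4 pos [0.6045 0.3591 0.149 ] yaw -12.44 tilt 0.31 F [-0.3922  0.3805 -2.7732] w 0.174
shift total [ 0.0212 -0.3723  1.0999] -> 5 rows of [ 0.0042 -0.0745  0.22  ]
turn total -0.0458 -> 2 rows of -0.0229
shift after turn [ 0.0267 -0.5259  1.0352] -> 5 rows of [ 0.0053 -0.1052  0.207 ]
```

```bash
python3 -m creep '0 0 0 -0.0229 0 0 255;0 0 0 -0.0229 0 0 255;0 -0.1052 0.207 0 0 0 255;0 -0.1052 0.207 0 0 0 255;0 -0.1052 0.207 0 0 0 255;0 -0.1052 0.207 0 0 0 255;0 -0.1052 0.207 0 0 0 255;0 0 0 0 0 0 255'
python3 -m creep '0 0 0 0 0 0 255;0 0 0 0 0 0 255'
python3 - <<'E'
from h import *
s,pos,R=pose()
p=wristcal(ctrl.read_camera("wrist"),pos,R)
cv2.imwrite("pics/f_w.png",p["pixels"][:,:,::-1])
go([.5143,.2095,.0695],-4.2)
for n in ("vice_bed","jaw_face"):
    for r in ctrl.spot_point(n,p)[:2]: print(n,round(r["conf"],2),r["point"],proj(p,r["point"]).round())
E
```

```text
time: 8.05
tcp_pos: [0.5072, 0.2039, 0.1434]
tcp_rot: [-0.48, -0.515, -0.482, 0.521]
contact_force: [0.3, 0.5, -3.5]
width: 0.172
time: 8.22
tcp_pos: [0.5131, 0.2092, 0.1452]
tcp_rot: [-0.481, -0.518, -0.481, 0.518]
contact_force: [1.4, -0.0, -2.2]
width: 0.173
t 8.3 pos [0.5135 0.2097 0.1453] yaw -4.19 tilt 0.01 F [ 0.6821  0.0369 -2.3997] w 0.172
shift total [0.5053 0.0056 0.0008] -> 2 rows of [0.2527 0.0028 0.0004]
turn total 0.0000 -> 1 rows of 0.0000
shift after turn [0.5053 0.0056 0.0007] -> 2 rows of [0.2527 0.0028 0.0004]
vice_bed 0.88 [0.5173, 0.2252, 0.0258] [325. 173.]
jaw_face 0.82 [0.51, 0.0855, 0.0433] [327. 316.]
```

View pics/f_w.png

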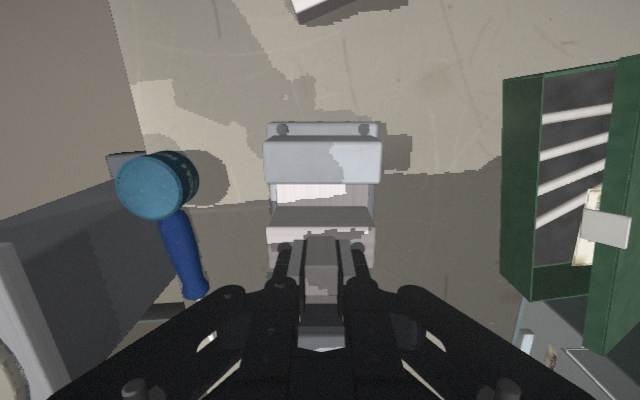

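```bash
python3 -m creep '0.24 0.01 0 0 0 0 255;0.2 0 0 0 0 0 255;0.04 0 0 0 0 0 255;0.02 0 0 0 0 0 255;0 0 0 0 0 0 255;0 0 0 0 0 0 255'
python3 -m creep '0.01 0 0 0 0 0 255;0 0 0 0 0 0 255'
```

```text
time: 8.87
tcp_pos: [0.5154, 0.2097, 0.0717]
tcp_rot: [0.482, 0.518, 0.481, -0.517]
contact_force: [0.8, -0.3, -1.4]
width: 0.172
time: 9.03
tcp_pos: [0.5153, 0.2094, 0.0702]
tcp_rot: [0.482, 0.519, 0.481, -0.517]
contact_force: [0.5, 0.9, -2.3]
width: 0.171
```

```bash
python3 -m creep '0.008 0 0 0 0 0 255;0 0 0 0 0 0 255'
python3 -m creep '0.008 0 0 0 0 0 255;0 0 0 0 0 0 255'
```

```text
time: 9.2
tcp_pos: [0.5148, 0.2092, 0.0684]
tcp_rot: [0.481, 0.518, 0.481, -0.518]
contact_force: [-0.1, 1.6, -2.6]
width: 0.173
time: 9.37
tcp_pos: [0.5145, 0.209, 0.0667]
tcp_rot: [0.481, 0.518, 0.481, -0.518]
contact_force: [-0.1, 0.2, -1.8]
width: 0.173
```

```bash
python3 -m creep '0.007 0 0 0 0 0 255;0 0 0 0 0 0 255'
python3 -m creep '0.007 0 0 0 0 0 255;0 0 0 0 0 0 255'
```

```text
time: 9.53
tcp_pos: [0.5147, 0.2092, 0.0664]
tcp_rot: [0.481, 0.518, 0.481, -0.518]
contact_force: [-2.8, -1.0, 7.5]
width: 0.171
time: 9.7
tcp_pos: [0.5148, 0.2093, 0.0663]
tcp_rot: [0.481, 0.518, 0.481, -0.518]
contact_force: [-6.0, -0.5, 19.1]
width: 0.176
```

```bash
python3 -m creep '-0.008 0 0 0 0 0 110;0 0 0 0 0 0 110;0 0 0 0 0 0 110;0 0 0 0 0 0 110;-0.2 0 0 0 0 0 110;-0.25 0 0 0 0 0 110;-0.2 0 0 0 0 0 110;0 0 0 0 0 0 110'
python3 - <<'E'
from h import *
s,pos,R=pose()
p=wristcal(ctrl.read_camera("wrist"),pos,R)
cv2.imwrite("pics/g_w.png",p["pixels"][:,:,::-1])
go([.529,.371,.17],16.4)
for m in ctrl.masks_of("low_stud",p)[:2]:
    r=fit_block([p],[m["pixels"].astype(np.float32)],.032,.5148,.2093,.026)
    print(m["conf"],r.x[:2],np.degrees(r.x[2])%180,r.fun)
E
```

```text
time: 10.37
tcp_pos: [0.5178, 0.2104, 0.169]
tcp_rot: [0.482, 0.521, 0.48, -0.515]
contact_force: [1.3, 1.3, -0.3]
width: 0.569
t 10.4 pos [0.5167 0.2099 0.1664] yaw -4.19 tilt 0.35 F [-0.1205 -0.7054 -0.5006] w 0.566
shift total [-0.021   0.0035 -1.0772] -> 4 rows of [-0.0053  0.0009 -0.2693]
turn total -0.1144 -> 3 rows of -0.0381
shift after turn [-0.024   0.382  -1.0071] -> 4 rows of [-0.006   0.0955 -0.2518]
0.89 [0.5143 0.2087] 177.10748245208407 0.1803928017616272
```

View pics/g_w.png

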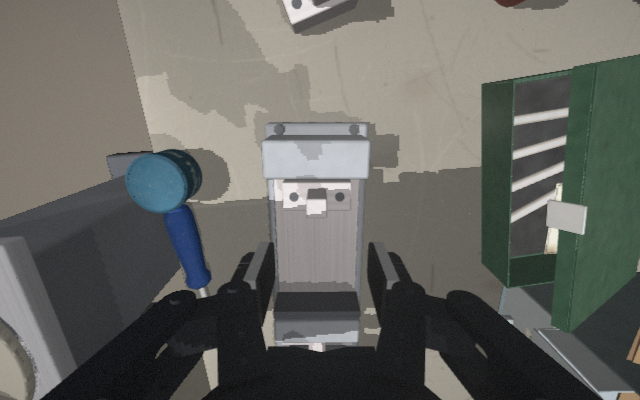

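The low block stands straight near the fixed jaw, its stud at (317,200). Next is the third block.

```bash
python3 -m creep '0 0 0 -0.0381 0 0 110;0 0 0 -0.0381 0 0 110;0 0 0 -0.0381 0 0 110;-0.006 0.0955 -0.2518 0 0 0 110;-0.006 0.0955 -0.2518 0 0 0 110;-0.006 0.0955 -0.2518 0 0 0 110;-0.006 0.0955 -0.2518 0 0 0 110;0 0 0 0 0 0 110'
python3 -m creep '0 0 0 0 0 0 110;0 0 0 0 0 0 110'
python3 - <<'E'
from h import *
s,pos,R=pose()
p=wristcal(ctrl.read_camera("wrist"),pos,R)
cv2.imwrite("pics/i_w.png",p["pixels"][:,:,::-1])
go([.529,.371,.046],16.4)
for m in ctrl.masks_of("third_stud",p)[:3]:
    r=fit_block([p],[m["pixels"].astype(np.float32)],.052,.529,.371)
    print(m["conf"],r.x[:2],np.degrees(r.x[2])%180,r.fun)
E
```

```text
time: 11.13
tcp_pos: [0.5267, 0.3763, 0.1652]
tcp_rot: [0.566, 0.423, 0.567, -0.422]
contact_force: [-0.2, -1.1, 0.1]
width: 0.569
time: 11.3
tcp_pos: [0.5258, 0.3694, 0.1649]
tcp_rot: [0.566, 0.422, 0.567, -0.425]
contact_force: [-0.4, -0.3, 0.4]
width: 0.573
t 11.3 pos [0.526  0.3689 0.1653] yaw 16.38 tilt 0.18 F [0.0145 0.4442 0.1716] w 0.566
shift total [ 0.7953  0.0251 -0.0089] -> 3 rows of [ 0.2651  0.0084 -0.003 ]
turn total -0.0001 -> 1 rows of -0.0001
shift after turn [ 0.7954  0.0229 -0.0078] -> 3 rows of [ 0.2651  0.0076 -0.0026]
0.78 [0.5291 0.3702] 16.403322246722098 0.03844720125198364
0.6 [0.529 0.371] 0.0 1.0
```

View pics/i_w.png

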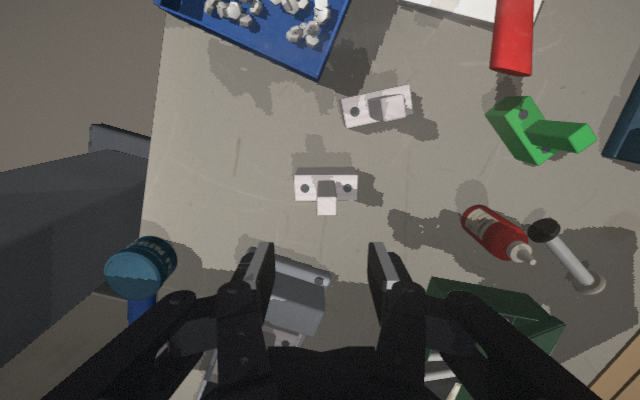

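```bash
python3 -m creep '0.24 0.022 -0.006 0 0 0 110;0.24 0 0 0 0 0 110;0.2 0 0 0 0 0 110;0.11 0 0 0 0 0 110;0 0 0 0 0 0 110;0 0 0 0 0 0 110'
python3 - <<'E'
from h import *
go([.529,.3706,.046],16.4)
p=ctrl.read_camera("wrist")
cv2.imwrite("pics/j_w.png",p["pixels"][:,:,::-1])
E
```

```text
time: 11.9
tcp_pos: [0.5295, 0.3705, 0.0479]
tcp_rot: [0.566, 0.423, 0.566, -0.425]
contact_force: [0.4, 0.7, 1.3]
width: 0.571
t 11.9 pos [0.5295 0.3705 0.0479] yaw 16.31 tilt 0.13 F [0.4076 0.6612 1.3212] w 0.571
shift total [ 0.0123 -0.0029 -0.0014] -> 1 rows of [ 0.0123 -0.0029 -0.0014]
turn total -0.0005 -> 1 rows of -0.0005
shift after turn [ 0.0123 -0.0029 -0.0014] -> 1 rows of [ 0.0123 -0.0029 -0.0014]
```

View pics/j_w.png

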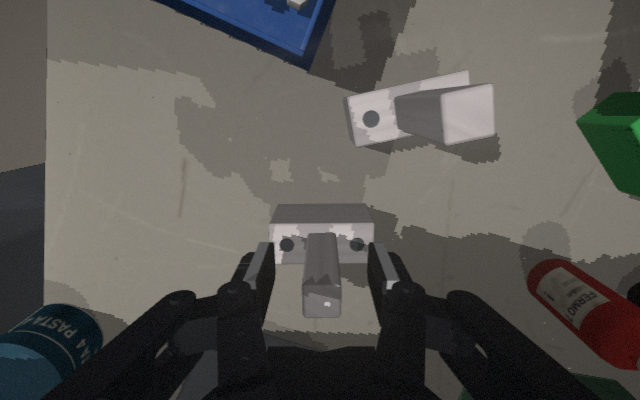

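Stud centred at (321,270). Grip and lift.

```bash
python3 -m creep '0.012 0 0 0 0 0 255;0 0 0 0 0 0 255;0 0 0 0 0 0 255;0 0 0 0 0 0 255;0 0 0 0 0 0 255;0 0 0 0 0 0 255;0 0 0 0 0 0 255'
python3 -m creep '-0.05 0 0 0 0 0 255;-0.2 0 0 0 0 0 255;-0.25 0 0 0 0 0 255;-0.25 0 0 0 0 0 255;0 0 0 0 0 0 255;0 0 0 0 0 0 255'
python3 - <<'E'
from h import *
go([.5127,.1808,.16],-4.2)
E
```

```text
time: 12.53
tcp_pos: [0.5303, 0.3723, 0.0479]
tcp_rot: [0.566, 0.424, 0.566, -0.423]
contact_force: [-1.7, -1.1, 6.2]
width: 0.176
time: 13.03
tcp_pos: [0.5311, 0.3729, 0.1621]
tcp_rot: [0.567, 0.425, 0.566, -0.422]
contact_force: [-0.0, 0.1, -3.2]
width: 0.176
t 13.0 pos [0.5311 0.3729 0.1621] yaw 16.39 tilt 0.29 F [-0.0015  0.1475 -3.2434] w 0.176
shift total [ 0.0094 -0.4789  1.1941] -> 5 rows of [ 0.0019 -0.0958  0.2388]
turn total 0.1144 -> 3 rows of 0.0381
shift after turn [ 0.0137 -0.0284  1.2862] -> 5 rows of [ 0.0027 -0.0057  0.2572]
```

```bash
python3 -m creep '0 0 0 0.0381 0 0 255;0 0 0 0.0381 0 0 255;0 0 0 0.0381 0 0 255;0 -0.0057 0.2572 0 0 0 255;0 -0.0057 0.2572 0 0 0 255;0 -0.0057 0.2572 0 0 0 255;0 -0.0057 0.2572 0 0 0 255;0 -0.0057 0.2572 0 0 0 255'
python3 -m creep '0 0 0 0 0 0 255;0 0 0 0 0 0 255;0 0 0 0 0 0 255'
python3 - <<'E'
from h import *
s,pos,R=pose()
p=wristcal(ctrl.read_camera("wrist"),pos,R)
cv2.imwrite("pics/k_w.png",p["pixels"][:,:,::-1])
go([.5127,.1805,.0745],-4.2)
E
```

```text
time: 13.7
tcp_pos: [0.5096, 0.1779, 0.1574]
tcp_rot: [-0.481, -0.517, -0.482, 0.519]
contact_force: [0.5, 0.0, -2.7]
width: 0.177
time: 13.95
tcp_pos: [0.511, 0.1797, 0.1582]
tcp_rot: [-0.481, -0.518, -0.481, 0.519]
contact_force: [0.1, 1.3, -2.2]
width: 0.18
t 14.0 pos [0.5112 0.1803 0.1584] yaw -4.19 tilt 0.06 F [-0.0872  0.5531 -2.296 ] w 0.179
shift total [ 0.5592  0.0104 -0.002 ] -> 3 rows of [ 0.1864  0.0035 -0.0007]
turn total 0.0001 -> 1 rows of 0.0001
shift after turn [ 0.5593  0.0099 -0.002 ] -> 3 rows of [ 0.1864  0.0033 -0.0007]
```

View pics/k_w.png

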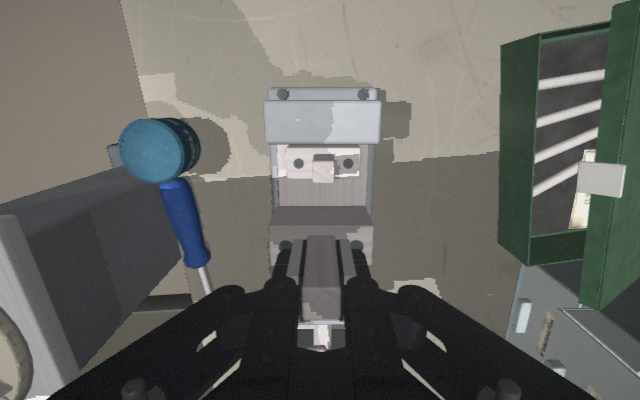

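```bash
python3 -m creep '0.24 0.015 0 0 0 0 255;0.2 0 0 0 0 0 255;0.08 0 0 0 0 0 255;0.03 0 0 0 0 0 255;0 0 0 0 0 0 255;0 0 0 0 0 0 255'
python3 -m creep '0.008 0 0 0 0 0 255;0 0 0 0 0 0 255'
python3 -m creep '0.008 0 0 0 0 0 255;0 0 0 0 0 0 255'
```

```text
time: 14.5
tcp_pos: [0.5144, 0.1805, 0.0774]
tcp_rot: [0.482, 0.518, 0.481, -0.517]
contact_force: [0.4, 0.3, -2.6]
width: 0.179
time: 14.67
tcp_pos: [0.5146, 0.1802, 0.0766]
tcp_rot: [0.482, 0.519, 0.481, -0.517]
contact_force: [0.5, 0.4, -3.6]
width: 0.178
time: 14.83
tcp_pos: [0.5141, 0.1798, 0.0748]
tcp_rot: [0.482, 0.518, 0.481, -0.518]
contact_force: [-0.5, 1.1, -3.0]
width: 0.176
```

```bash
python3 -m creep '0.007 0 0 0 0 0 255;0 0 0 0 0 0 255'
python3 -m creep '0.007 0 0 0 0 0 255;0 0 0 0 0 0 255'
python3 -m creep '0.007 0 0 0 0 0 255;0 0 0 0 0 0 255'
```

```text
time: 15.0
tcp_pos: [0.514, 0.1798, 0.0739]
tcp_rot: [0.481, 0.518, 0.481, -0.518]
contact_force: [-2.9, -1.4, 4.6]
width: 0.177
time: 15.17
tcp_pos: [0.5141, 0.1798, 0.0739]
tcp_rot: [0.481, 0.518, 0.481, -0.518]
contact_force: [-6.3, -1.3, 18.9]
width: 0.181
time: 15.33
tcp_pos: [0.5141, 0.1799, 0.0739]
tcp_rot: [0.481, 0.518, 0.481, -0.518]
contact_force: [-10.3, -3.4, 32.7]
width: 0.18
```

```bash
python3 -m creep '-0.013 0 0 0 0 0 255;0 0 0 0 0 0 110;0 0 0 0 0 0 110;0 0 0 0 0 0 110;0 0 0 0 0 0 110;-0.25 0 0 0 0 0 110;-0.25 0 0 0 0 0 110;-0.25 0 0 0 0 0 110'
python3 -m creep '0 0 0 0 0 0 110;0 0 0 0 0 0 110'
python3 - <<'E'
from h import *
s,pos,R=pose()
p=wristcal(ctrl.read_camera("wrist"),pos,R)
cv2.imwrite("pics/l_w.png",p["pixels"][:,:,::-1])
go([.551,.453,.18],27.7)
E
```

```text
time: 16.0
tcp_pos: [0.513, 0.1795, 0.186]
tcp_rot: [-0.481, -0.517, -0.482, 0.519]
contact_force: [0.7, 0.7, -0.6]
width: 0.57
time: 16.17
tcp_pos: [0.5152, 0.1802, 0.1876]
tcp_rot: [0.482, 0.519, 0.481, -0.516]
contact_force: [0.4, 1.3, -0.3]
width: 0.57
t 16.2 pos [0.5139 0.1798 0.1858] yaw -4.19 tilt 0.07 F [ 0.222   0.3026 -0.2469] w 0.568
shift total [ 0.0398  0.1135 -1.8344] -> 7 rows of [ 0.0057  0.0162 -0.2621]
turn total -0.1772 -> 5 rows of -0.0354
shift after turn [ 0.0388  1.0655 -1.4976] -> 7 rows of [ 0.0055  0.1522 -0.2139]
```

View pics/l_w.png

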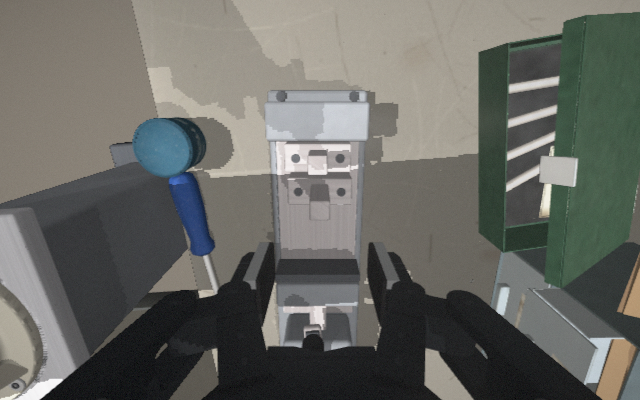

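Two blocks stand side by side, studs at (318,162) and (320,205). Now the tall one.

```bash
python3 -m creep '0 0 0 -0.0354 0 0 110;0 0 0 -0.0354 0 0 110;0 0 0 -0.0354 0 0 110;0 0 0 -0.0354 0 0 110;0 0 0 -0.0354 0 0 110;0 0.1522 -0.2139 0 0 0 110;0 0.1522 -0.2139 0 0 0 110;0 0.1522 -0.2139 0 0 0 110'
python3 -m creep '0 0.1522 -0.2139 0 0 0 110;0 0.1522 -0.2139 0 0 0 110;0 0.1522 -0.2139 0 0 0 110;0 0.1522 -0.2139 0 0 0 110;0 0 0 0 0 0 110;0 0 0 0 0 0 110;0 0 0 0 0 0 110'
python3 - <<'E'
from h import *
s,pos,R=pose()
p=wristcal(ctrl.read_camera("wrist"),pos,R)
cv2.imwrite("pics/m_w.png",p["pixels"][:,:,::-1])
go([.551,.453,.05],27.7)
for m in ctrl.masks_of("tall_stud",p)[:3]:
    r=fit_block([p],[m["pixels"].astype(np.float32)],.062,.551,.453)
    print(m["conf"],r.x[:2],np.degrees(r.x[2])%180,r.fun)
E
```

```text
time: 16.88
tcp_pos: [0.5289, 0.2972, 0.1834]
tcp_rot: [0.604, 0.365, 0.605, -0.367]
contact_force: [0.2, 0.7, 0.0]
width: 0.566
time: 17.47
tcp_pos: [0.5498, 0.452, 0.183]
tcp_rot: [0.605, 0.364, 0.606, -0.367]
contact_force: [-0.1, -1.0, -0.2]
width: 0.566
t 17.5 pos [0.5502 0.4515 0.1836] yaw 27.66 tilt 0.19 F [-0.3635 -0.2095  0.6574] w 0.563
shift total [ 0.8908  0.0124 -0.0071] -> 4 rows of [ 0.2227  0.0031 -0.0018]
turn total -0.0002 -> 1 rows of -0.0002
shift after turn [ 0.8909  0.0096 -0.0063] -> 4 rows of [ 0.2227  0.0024 -0.0016]
0.57 [0.551  0.4529] 27.517740118332316 0.02323859930038452
```

View pics/m_w.png

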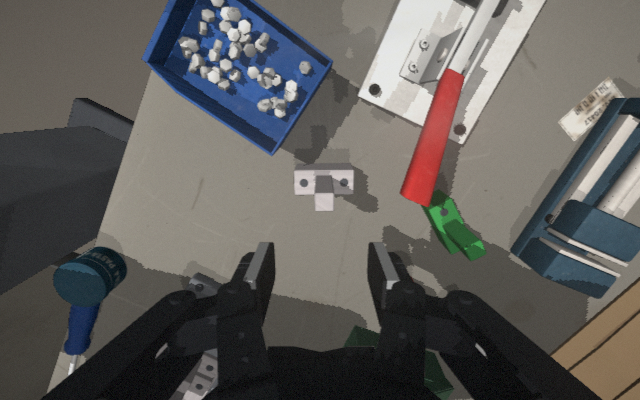

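```bash
python3 -m creep '0.24 0.01 -0.006 0 0 0 110;0.24 0 0 0 0 0 110;0.24 0 0 0 0 0 110;0.16 0 0 0 0 0 110;0 0 0 0 0 0 110;0 0 0 0 0 0 110'
python3 - <<'E'
from h import *
go([.551,.453,.05],27.7)
p=ctrl.read_camera("wrist")
cv2.imwrite("pics/n_w.png",p["pixels"][:,:,::-1])
E
```

```text
time: 18.07
tcp_pos: [0.5513, 0.4527, 0.0527]
tcp_rot: [0.605, 0.365, 0.605, -0.367]
contact_force: [0.1, -0.2, 0.5]
width: 0.57
t 18.1 pos [0.5513 0.4527 0.0527] yaw 27.60 tilt 0.17 F [ 0.1441 -0.187   0.4518] w 0.570
shift total [ 0.0177 -0.0008 -0.0031] -> 1 rows of [ 0.0177 -0.0008 -0.0031]
turn total -0.0005 -> 1 rows of -0.0005
shift after turn [ 0.0177 -0.0008 -0.0031] -> 1 rows of [ 0.0177 -0.0008 -0.0031]
```

View pics/n_w.png

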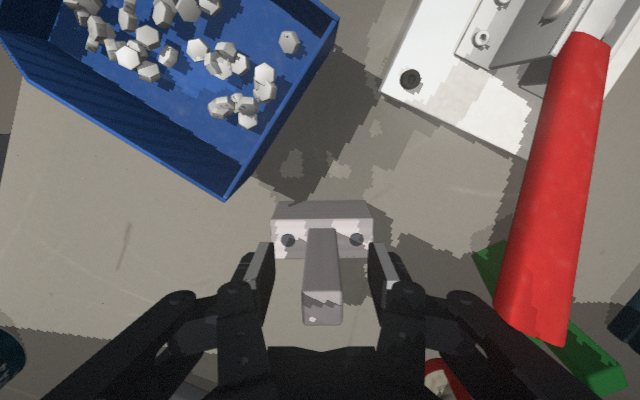

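```bash
python3 -m creep '0.018 0 0 0 0 0 255;0 0 0 0 0 0 255;0 0 0 0 0 0 255;0 0 0 0 0 0 255;0 0 0 0 0 0 255;0 0 0 0 0 0 255;0 0 0 0 0 0 255'
python3 -m creep '-0.05 0 0 0 0 0 255;-0.2 0 0 0 0 0 255;-0.25 0 0 0 0 0 255;-0.25 0 0 0 0 0 255;-0.15 0 0 0 0 0 255;0 0 0 0 0 0 255;0 0 0 0 0 0 255'
python3 - <<'E'
from h import *
go([.5125,.1512,.185],-4.2)
E
```

```text
time: 18.7
tcp_pos: [0.5525, 0.4549, 0.0526]
tcp_rot: [0.605, 0.367, 0.605, -0.365]
contact_force: [-1.8, -1.6, 6.7]
width: 0.18
time: 19.28
tcp_pos: [0.5524, 0.4549, 0.1877]
tcp_rot: [0.605, 0.367, 0.605, -0.365]
contact_force: [0.1, 0.0, -3.9]
width: 0.179
t 19.3 pos [0.5524 0.4549 0.1877] yaw 27.68 tilt 0.18 F [ 0.0921  0.0172 -3.8732] w 0.179
shift total [ 0.0135 -1.1758  1.6694] -> 8 rows of [ 0.0017 -0.147   0.2087]
turn total 0.1771 -> 5 rows of 0.0354
shift after turn [ 0.0182 -0.1168  2.0385] -> 8 rows of [ 0.0023 -0.0146  0.2548]
```

```bash
python3 -m creep '0 0 0 0.0354 0 0 255;0 0 0 0.0354 0 0 255;0 0 0 0.0354 0 0 255;0 0 0 0.0354 0 0 255;0 0 0 0.0354 0 0 255;0 0 0 0 0 0 255'
python3 -m creep '0 -0.0146 0.2548 0 0 0 255;0 -0.0146 0.2548 0 0 0 255;0 -0.0146 0.2548 0 0 0 255;0 -0.0146 0.2548 0 0 0 255;0 -0.0146 0.2548 0 0 0 255;0 -0.0146 0.2548 0 0 0 255;0 -0.0146 0.2548 0 0 0 255;0 -0.0146 0.2548 0 0 0 255'
python3 -m creep '0 0 0 0 0 0 255;0 0 0 0 0 0 255;0 0 0 0 0 0 255'
python3 - <<'E'
from h import *
s,pos,R=pose()
p=wristcal(ctrl.read_camera("wrist"),pos,R)
cv2.imwrite("pics/o_w.png",p["pixels"][:,:,::-1])
go([.5125,.1507,.081],-4.2)
E
```

```text
time: 19.78
tcp_pos: [0.5507, 0.4535, 0.1832]
tcp_rot: [-0.48, -0.518, -0.48, 0.521]
contact_force: [0.4, 0.1, -3.6]
width: 0.175
time: 20.45
tcp_pos: [0.5105, 0.1488, 0.1846]
tcp_rot: [-0.482, -0.516, -0.483, 0.518]
contact_force: [0.8, -0.9, -3.4]
width: 0.178
time: 20.7
tcp_pos: [0.5118, 0.1506, 0.1852]
tcp_rot: [-0.482, -0.517, -0.482, 0.518]
contact_force: [1.0, -0.1, -3.1]
width: 0.18
t 20.8 pos [0.512  0.1512 0.1853] yaw -4.08 tilt 0.03 F [ 0.6162  0.2058 -3.4361] w 0.178
shift total [0.6955 0.0041 0.0031] -> 3 rows of [0.2318 0.0014 0.001 ]
turn total 0.0007 -> 1 rows of 0.0007
shift after turn [0.6955 0.0037 0.003 ] -> 3 rows of [0.2318 0.0012 0.001 ]
```

View pics/o_w.png

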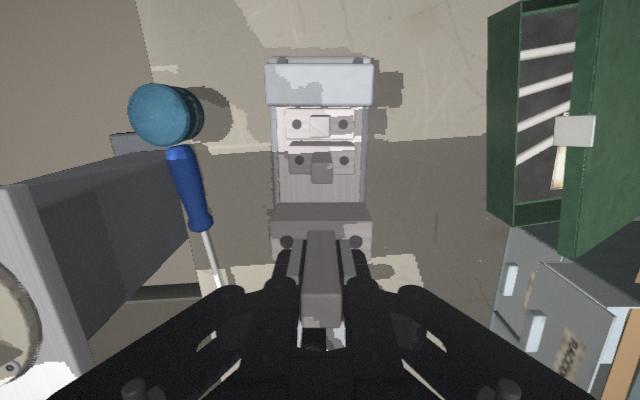

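```bash
python3 -m creep '0.24 0.006 0.004 0 0 0 255;0.24 0 0 0 0 0 255;0.16 0 0 0 0 0 255;0.06 0 0 0 0 0 255;0 0 0 0 0 0 255;0 0 0 0 0 0 255'
python3 -m creep '0.01 0 0 0 0 0 255;0 0 0 0 0 0 255'
python3 -m creep '0.008 0 0 0 0 0 255;0 0 0 0 0 0 255'
```

```text
time: 21.25
tcp_pos: [0.5131, 0.1511, 0.0807]
tcp_rot: [-0.482, -0.517, -0.482, 0.518]
contact_force: [1.0, -0.0, -3.1]
width: 0.18
time: 21.42
tcp_pos: [0.5134, 0.1507, 0.0797]
tcp_rot: [0.482, 0.518, 0.482, -0.517]
contact_force: [-0.1, 0.1, -2.1]
width: 0.178
time: 21.58
tcp_pos: [0.513, 0.1502, 0.0783]
tcp_rot: [0.482, 0.518, 0.481, -0.518]
contact_force: [0.2, 0.0, -2.9]
width: 0.178
```

```bash
python3 -m creep '0.008 0 0 0 0 0 255;0 0 0 0 0 0 255'
python3 -m creep '0.006 0 0 0 0 0 255;0 0 0 0 0 0 255'
```

```text
time: 21.75
tcp_pos: [0.5132, 0.1501, 0.0777]
tcp_rot: [0.481, 0.518, 0.481, -0.518]
contact_force: [-3.5, -0.0, 6.3]
width: 0.176
time: 21.92
tcp_pos: [0.5133, 0.1501, 0.0777]
tcp_rot: [0.481, 0.518, 0.481, -0.518]
contact_force: [-6.1, -1.3, 17.2]
width: 0.177
```

```bash
python3 -m creep '-0.008 0 0 0 0 0 110;0 0 0 0 0 0 110;0 0 0 0 0 0 110;0 0 0 0 0 0 110;-0.2 0 0 0 0 0 110;-0.25 0 0 0 0 0 110;-0.25 0 0 0 0 0 110;-0.15 0 0.1 0 0 0 110'
python3 -m creep '0 0 0.25 0 0 0 110;0 0 0 0 0 0 110;0 0 0 0 0 0 110'
python3 - <<'E'
from h import *
s,pos,R=pose()
p=wristcal(ctrl.read_camera("wrist"),pos,R)
cv2.imwrite("pics/q_w.png",p["pixels"][:,:,::-1])
go()
for n in ("crank_knob","crank_hub","jaw_face","vice_bed","pot_rim","low_stud","third_stud","tall_stud","brush_handle"):
    for r in ctrl.spot_point(n,p)[:2]: print(n,round(r["conf"],2),r["point"],proj(p,r["point"]).round())
E
```

```text
time: 22.58
tcp_pos: [0.5133, 0.1367, 0.2082]
tcp_rot: [0.482, 0.519, 0.481, -0.516]
contact_force: [1.5, 0.6, -0.4]
width: 0.57
time: 22.83
tcp_pos: [0.509, 0.0964, 0.205]
tcp_rot: [0.481, 0.519, 0.481, -0.518]
contact_force: [-0.4, -0.1, -0.3]
width: 0.569
t 22.9 pos [0.5089 0.0973 0.2045] yaw -4.28 tilt 0.02 F [ 0.7042  0.9824 -0.4221] w 0.570
crank_knob 0.76 [0.4924, 0.0279, 0.1137] [308. 274.]
jaw_face 0.84 [0.5067, 0.0865, 0.0442] [320. 189.]
vice_bed 0.77 [0.5161, 0.2262, 0.0252] [318.  45.]
pot_rim 0.85 [0.4423, -0.1033, 0.0474] [280. 339.]
pot_rim 0.73 [0.5032, 0.088, 0.0037] [317. 178.]
low_stud 0.92 [0.5153, 0.2105, 0.0788] [318.  55.]
third_stud 0.86 [0.5153, 0.1823, 0.0863] [321.  91.]
third_stud 0.56 [0.4951, -0.021, 0.1091] [316. 315.]
tall_stud 0.57 [0.5186, 0.1488, 0.0945] [328. 133.]
```

View pics/q_w.png

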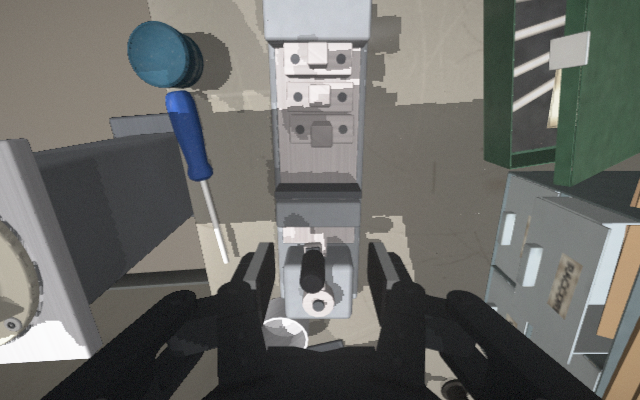

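```bash
python3 - <<'E'
from h import *
s,pos,R=pose()
p=wristcal(ctrl.read_camera("wrist"),pos,R)
for z in(.09,.1,.11): print(onplane(p,(318,304),z))
print(onplane(p,(313,284),.133),onplane(p,(313,253),.087))
for X in ([.494,.030,.133],[.494,.030,.085],[.4975,-.0225,.1]): print(proj(p,X))
c=p["pixels"][220:340,240:400]
cv2.imwrite("pics/q_z.png",cv2.resize(c,None,fx=4,fy=4,interpolation=cv2.INTER_CUBIC)[:,:,::-1])
E
```

```text
[ 0.497 -0.021  0.09 ]
[ 0.4977 -0.0134  0.1   ]
[ 0.4984 -0.0058  0.11  ]
[0.4973 0.0316 0.133 ] [0.4965 0.0358 0.087 ]
[309.1879 285.8633]
[311.0343 257.4151]
[318.4777 311.7565]
```

View pics/q_z.png

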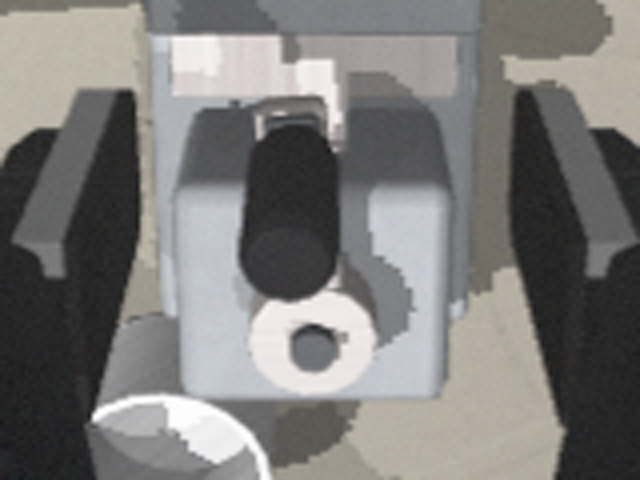

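```bash
python3 - <<'E'
from h import *
go([.495,.030,.2],-4.2)
E
python3 -m creep '0 -0.03 0.22 0 0 0 110;0 -0.03 0.222 0 0 0 110;0 0 0 0 0 0 110;0 0 0 0 0 0 110;0 0 0 0 0 0 110'
python3 - <<'E'
from h import *
go([.495,.030,.094],-4.2)
E
```

```text
t 23.4 pos [0.509  0.0979 0.2046] yaw -4.16 tilt 0.02 F [ 0.3879 -0.2937  1.0034] w 0.573
shift total [ 0.0304 -0.0603  0.4585] -> 2 rows of [ 0.0152 -0.0301  0.2292]
turn total 0.0002 -> 1 rows of 0.0002
shift after turn [ 0.0304 -0.06    0.4585] -> 2 rows of [ 0.0152 -0.03    0.2293]
time: 23.8
tcp_pos: [0.4955, 0.0324, 0.2049]
tcp_rot: [0.481, 0.518, 0.481, -0.518]
contact_force: [0.1, -1.4, -0.1]
width: 0.565
t 23.8 pos [0.4955 0.0324 0.2049] yaw -4.24 tilt 0.04 F [ 0.1    -1.4354 -0.0958] w 0.565
shift total [ 0.7392 -0.0026  0.0166] -> 3 rows of [ 0.2464 -0.0009  0.0055]
turn total -0.0002 -> 1 rows of -0.0002
shift after turn [ 0.7393 -0.0023  0.0162] -> 3 rows of [ 0.2464 -0.0008  0.0054]
```

```bash
python3 -m creep '0.24 0 0.01 0 0 0 110;0.24 0 0 0 0 0 110;0.2 0 0 0 0 0 110;0.06 0 0 0 0 0 110;0 0 0 0 0 0 110;0 0 0 0 0 0 110'
python3 - <<'E'
from h import *
go([.495,.030,.094],-4.2)
p=ctrl.read_camera("wrist")
cv2.imwrite("pics/r_w.png",p["pixels"][:,:,::-1])
E
```

```text
time: 24.3
tcp_pos: [0.4957, 0.0313, 0.0942]
tcp_rot: [-0.482, -0.518, -0.482, 0.518]
contact_force: [0.5, 0.7, 0.1]
width: 0.567
t 24.3 pos [0.4957 0.0313 0.0942] yaw -4.15 tilt 0.01 F [0.537  0.7131 0.0933] w 0.567
shift total [ 0.0016 -0.0039  0.009 ] -> 1 rows of [ 0.0016 -0.0039  0.009 ]
turn total 0.0003 -> 1 rows of 0.0003
shift after turn [ 0.0016 -0.0039  0.009 ] -> 1 rows of [ 0.0016 -0.0039  0.009 ]
```

View pics/r_w.png

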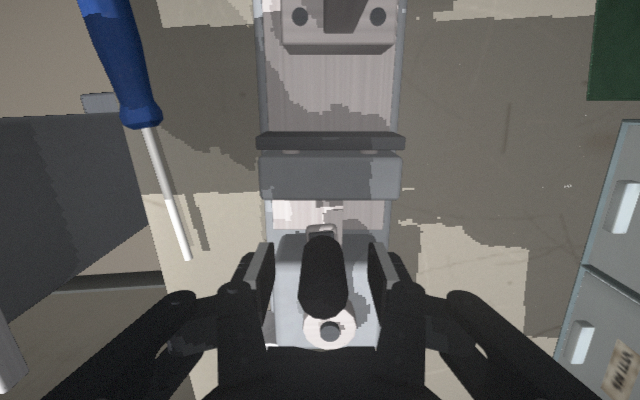

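```bash
python3 -m creep '0 0 0 0 0 0 255;0 0 0 0 0 0 255;0 0 0 0 0 0 255;0 0 0 0 0 0 255;0 0 0 0 0 0 255;0 0 0 0 0 0 255;0 0 0 0 0 0 255;0 0 0 0 0 0 255'
cat >> h.py <<'E'
VY=np.radians(-4.2)
HUB=np.array([.4975,-.0225])
def polar():
    s,pos,R=pose(); d=pos[:2]-HUB; c,sn=np.cos(VY),np.sin(VY); v=np.array([c*d[0]+sn*d[1],-sn*d[0]+c*d[1]])
    print("t %.2f"%s["time"],"phi(vice) %.1f r %.4f"%(np.degrees(np.arctan2(v[1],v[0])),np.hypot(*v)),"pos",pos,"F",np.array(s["contact_force"]),"w %.3f"%s["width"]); return v
def arc(phis,v=None):
    if v is None: v=polar()
    for ph in phis:
        g=.055*np.array([np.cos(np.radians(ph)),np.sin(np.radians(ph))]); d=g-v
        print("phi",ph,"tool y %.3f z %.3f"%(d[0]/.15,-d[1]/.15)); v=g
E
python3 - <<'E'
from h import *
arc([88,73,58,43,28,13,-2,-17])
E
```

```text
time: 25.02
tcp_pos: [0.4964, 0.0307, 0.0952]
tcp_rot: [0.482, 0.519, 0.481, -0.517]
contact_force: [0.2, 0.4, 7.2]
width: 0.245
t 25.02 phi(vice) 95.4 r 0.0532 pos [0.4964 0.0307 0.0952] F [0.1771 0.3971 7.1508] w 0.245
phi 88 tool y 0.046 z -0.013
phi 73 tool y 0.094 z 0.016
phi 58 tool y 0.087 z 0.040
phi 43 tool y 0.074 z 0.061
phi 28 tool y 0.056 z 0.078
phi 13 tool y 0.034 z 0.090
phi -2 tool y 0.009 z 0.095
phi -17 tool y -0.016 z 0.094
```

```bash
python3 -m creep '0 0.046 -0.013 0 0 0 255;0 0.094 0.016 0 0 0 255;0 0.087 0.04 0 0 0 255;0 0.074 0.061 0 0 0 255'
python3 - <<'E'
from h import *
polar()
E
```

```text
time: 25.35
tcp_pos: [0.5394, 0.0125, 0.0951]
tcp_rot: [0.481, 0.518, 0.482, -0.518]
contact_force: [-5.1, 5.3, 10.6]
width: 0.241
t 25.35 phi(vice) 44.1 r 0.0546 pos [0.5394 0.0125 0.0951] F [-5.077   5.3309 10.581 ] w 0.241
```

```bash
python3 -m creep '0 0.056 0.078 0 0 0 255;0 0.034 0.09 0 0 0 255;0 0.009 0.095 0 0 0 255;0 -0.016 0.094 0 0 0 255'
python3 - <<'E'
from h import *
polar()
r=.055*np.array([np.cos(np.radians(-17)),np.sin(np.radians(-17))])
arc([-32,-47,-62,-77,-92,-107,-122,-137],r)
E
```

```text
time: 25.68
tcp_pos: [0.5496, -0.0422, 0.0953]
tcp_rot: [0.482, 0.519, 0.481, -0.517]
contact_force: [1.1, 6.3, 6.0]
width: 0.24
t 25.68 phi(vice) -16.5 r 0.0557 pos [ 0.5496 -0.0422  0.0953] F [1.1137 6.3396 5.9754] w 0.240
phi -32 tool y -0.040 z 0.087
phi -47 tool y -0.061 z 0.074
phi -62 tool y -0.078 z 0.056
phi -77 tool y -0.090 z 0.034
phi -92 tool y -0.095 z 0.009
phi -107 tool y -0.094 z -0.016
phi -122 tool y -0.087 z -0.040
phi -137 tool y -0.074 z -0.061
```

```bash
python3 -m creep '0 -0.04 0.087 0 0 0 255;0 -0.061 0.074 0 0 0 255;0 -0.078 0.056 0 0 0 255;0 -0.09 0.034 0 0 0 255;0 -0.095 0.009 0 0 0 255;0 -0.094 -0.016 0 0 0 255;0 -0.087 -0.04 0 0 0 255;0 -0.074 -0.061 0 0 0 255'
python3 - <<'E'
from h import *
polar()
r=.055*np.array([np.cos(np.radians(-137)),np.sin(np.radians(-137))])
arc([-152,-167,-182,-197,-212,-222,-232,-242,-247,-252,-257,-262],r)
p=ctrl.read_camera("wrist")
cv2.imwrite("pics/s_w.png",p["pixels"][:,:,::-1])
E
```

```text
time: 26.35
tcp_pos: [0.4555, -0.0583, 0.0954]
tcp_rot: [0.483, 0.519, 0.479, -0.517]
contact_force: [4.2, -5.7, 2.1]
width: 0.242
t 26.35 phi(vice) -135.4 r 0.0552 pos [ 0.4555 -0.0583  0.0954] F [ 4.1972 -5.7012  2.1128] w 0.242
phi -152 tool y -0.056 z -0.078
phi -167 tool y -0.034 z -0.090
phi -182 tool y -0.009 z -0.095
phi -197 tool y 0.016 z -0.094
phi -212 tool y 0.040 z -0.087
phi -222 tool y 0.038 z -0.051
phi -232 tool y 0.047 z -0.044
phi -242 tool y 0.054 z -0.035
phi -247 tool y 0.029 z -0.014
phi -252 tool y 0.030 z -0.011
phi -257 tool y 0.031 z -0.009
phi -262 tool y 0.031 z -0.006
```

View pics/s_w.png

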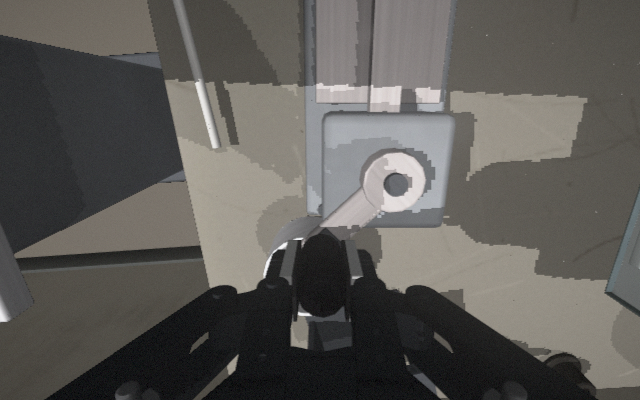

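```bash
python3 -m creep '0 -0.056 -0.078 0 0 0 255;0 -0.034 -0.09 0 0 0 255;0 -0.009 -0.095 0 0 0 255;0 0.016 -0.094 0 0 0 255;0 0.02 -0.044 0 0 0 255;0 0.02 -0.043 0 0 0 255'
python3 -m creep '0 0.038 -0.051 0 0 0 255;0 0 0 0 0 0 255'
python3 - <<'E'
from h import *
polar()
E
```

```text
time: 26.9
tcp_pos: [0.4525, 0.0098, 0.0951]
tcp_rot: [0.482, 0.518, 0.481, -0.518]
contact_force: [-2.7, -4.8, 12.2]
width: 0.242
time: 27.07
tcp_pos: [0.4598, 0.0175, 0.0952]
tcp_rot: [0.482, 0.518, 0.481, -0.517]
contact_force: [0.9, -0.1, 8.3]
width: 0.241
t 27.07 phi(vice) 137.5 r 0.0549 pos [0.4598 0.0175 0.0952] F [ 0.9013 -0.1445  8.329 ] w 0.241
```

```bash
python3 -m creep '0 0.0235 -0.022 0 0 0 255;0 0.0235 -0.022 0 0 0 255'
python3 -m creep '0 0.027 -0.0175 0 0 0 255;0 0.027 -0.0175 0 0 0 255'
python3 - <<'E'
from h import *
polar()
E
```

```text
time: 27.23
tcp_pos: [0.4659, 0.0228, 0.095]
tcp_rot: [-0.482, -0.518, -0.481, 0.518]
contact_force: [-4.2, -4.5, 12.4]
width: 0.242
time: 27.4
tcp_pos: [0.4742, 0.0274, 0.095]
tcp_rot: [-0.482, -0.518, -0.481, 0.518]
contact_force: [-4.5, -3.4, 13.1]
width: 0.241
t 27.40 phi(vice) 119.2 r 0.0551 pos [0.4742 0.0274 0.095 ] F [-4.4861 -3.391  13.0891] w 0.241
```

```bash
python3 -m creep '0 0.029 -0.014 0 0 0 255;0 0.03 -0.011 0 0 0 255'
python3 -m creep '0 0.031 -0.009 0 0 0 255'
python3 -m creep '0 0.031 -0.006 0 0 0 255'
python3 - <<'E'
from h import *
polar()
p=ctrl.read_camera("wrist")
cv2.imwrite("pics/t_w.png",p["pixels"][:,:,::-1])
E
```

```text
time: 27.57
tcp_pos: [0.4831, 0.0306, 0.095]
tcp_rot: [-0.481, -0.518, -0.481, 0.518]
contact_force: [-5.3, -2.2, 13.4]
width: 0.246
time: 27.65
tcp_pos: [0.4877, 0.0316, 0.095]
tcp_rot: [-0.481, -0.518, -0.481, 0.518]
contact_force: [-6.7, -1.7, 13.6]
width: 0.242
time: 27.73
tcp_pos: [0.4922, 0.0322, 0.095]
tcp_rot: [-0.481, -0.518, -0.482, 0.518]
contact_force: [-8.2, -1.5, 15.3]
width: 0.245
t 27.73 phi(vice) 99.7 r 0.0550 pos [0.4922 0.0322 0.095 ] F [-8.1776 -1.4814 15.3326] w 0.245
```

View pics/t_w.png

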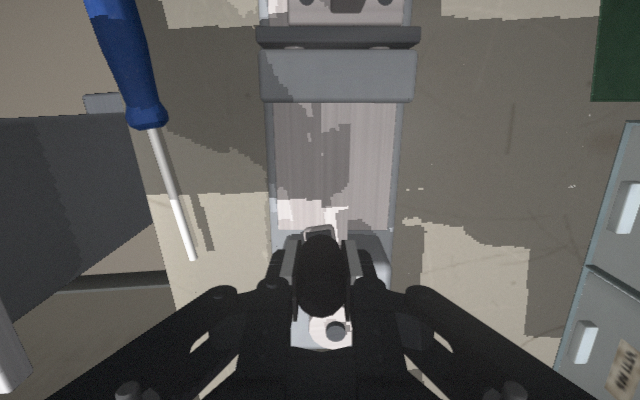

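```bash
python3 -m creep '0 0.032 -0.003 0 0 0 255'
python3 -m creep '0 0.032 0 0 0 0 255'
python3 - <<'E'
from h import *
polar()
E
```

```text
time: 27.87
tcp_pos: [0.4963, 0.0323, 0.0949]
tcp_rot: [-0.481, -0.517, -0.482, 0.519]
contact_force: [-9.7, -0.6, 17.2]
width: 0.242
time: 27.95
tcp_pos: [0.501, 0.032, 0.0949]
tcp_rot: [-0.481, -0.517, -0.482, 0.519]
contact_force: [-9.9, 0.2, 16.8]
width: 0.242
t 27.95 phi(vice) 90.6 r 0.0546 pos [0.501  0.032  0.0949] F [-9.8662  0.2187 16.8047] w 0.242
```

```bash
python3 -m creep '0 0.032 0.0025 0 0 0 255'
python3 -m creep '0 0.02 0.003 0 0 0 255'
python3 - <<'E'
from h import *
polar()
E
```

```text
time: 28.03
tcp_pos: [0.5054, 0.0314, 0.0949]
tcp_rot: [-0.481, -0.517, -0.482, 0.519]
contact_force: [-11.3, 1.2, 17.7]
width: 0.241
time: 28.12
tcp_pos: [0.5084, 0.0308, 0.0949]
tcp_rot: [-0.48, -0.517, -0.482, 0.519]
contact_force: [-11.6, 1.7, 18.3]
width: 0.239
t 28.12 phi(vice) 82.6 r 0.0544 pos [0.5084 0.0308 0.0949] F [-11.5747   1.6718  18.2994] w 0.239
```

```bash
python3 -m creep '0 0.019 0.0035 0 0 0 255'
python3 -m creep '0 0 0 0 0 0 255;0 0 0 0 0 0 110;0 0 0 0 0 0 110;0 0 0 0 0 0 110;0 0 0 0 0 0 110'
python3 -m creep '-0.15 0 0 0 0 0 110;-0.25 0 0 0 0 0 110;-0.25 0 0 0 0 0 110;-0.1 0 -0.2 0 0 0 110;0 0 -0.25 0 0 0 110;0 0 0 0 0 0 110;0 0 0 0 0 0 110'
python3 - <<'E'
from h import *
s,pos,R=pose(); go()
p=wristcal(ctrl.read_camera("wrist"),pos,R)
cv2.imwrite("pics/u_w.png",p["pixels"][:,:,::-1])
for n in ("crank_knob","jaw_face","vice_bed","low_stud","third_stud","tall_stud"):
    for r in ctrl.spot_point(n,p)[:2]: print(n,round(r["conf"],2),r["point"],proj(p,r["point"]).round())
E
```

```text
time: 28.2
tcp_pos: [0.5108, 0.0301, 0.0948]
tcp_rot: [-0.48, -0.517, -0.482, 0.519]
contact_force: [-12.1, 2.0, 19.0]
width: 0.243
time: 28.62
tcp_pos: [0.5131, 0.03, 0.094]
tcp_rot: [0.482, 0.518, 0.481, -0.518]
contact_force: [0.9, 0.6, 0.3]
width: 0.565
time: 29.2
tcp_pos: [0.5179, 0.0988, 0.2067]
tcp_rot: [0.482, 0.518, 0.482, -0.517]
contact_force: [0.6, -0.3, -0.5]
width: 0.568
t 29.2 pos [0.5179 0.0988 0.2067] yaw -4.03 tilt 0.07 F [ 0.6192 -0.2578 -0.4672] w 0.568
crank_knob 0.87 [0.4922, 0.0305, 0.1158] [298. 274.]
jaw_face 0.66 [0.5125, 0.1455, 0.0401] [312. 134.]
jaw_face 0.41 [0.4946, -0.023, 0.1121] [306. 321.]
low_stud 0.63 [0.5154, 0.2149, 0.0787] [308.  53.]
third_stud 0.65 [0.4968, 0.0308, 0.1159] [303. 274.]
third_stud 0.58 [0.5089, 0.1871, 0.0845] [303.  89.]
tall_stud 0.73 [0.517, 0.1567, 0.092] [315. 126.]
```

View pics/u_w.png

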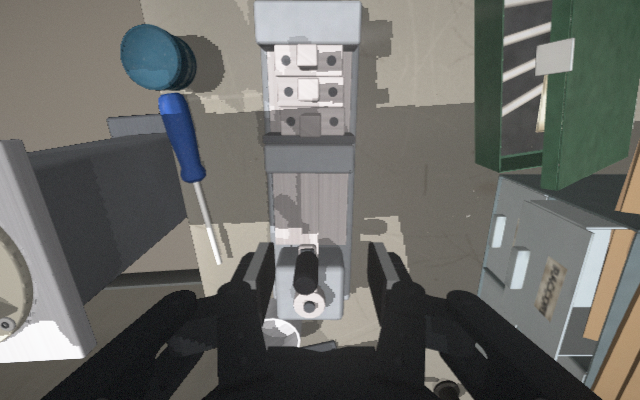

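```bash
python3 - <<'E'
from h import *
s,pos,R=pose()
p=wristcal(ctrl.read_camera("wrist"),pos,R)
c=p["pixels"][20:340,230:390]
cv2.imwrite("pics/u_z.png",cv2.resize(c,None,fx=1.8,fy=1.8,interpolation=cv2.INTER_CUBIC)[:,:,::-1])
c=p["pixels"][230:330,240:400]
cv2.imwrite("pics/u_z2.png",cv2.resize(c,None,fx=4,fy=4,interpolation=cv2.INTER_CUBIC)[:,:,::-1])
print(onplane(p,(305.5,284),.133),onplane(p,(309,304),.089))
for a in (98,90,83,79):
    X=HUB+.055*np.array([np.cos(np.radians(a)+VY),np.sin(np.radians(a)+VY)]); print(a,proj(p,[*X,.133]),proj(p,[*X,.087]))
t=ctrl.read_camera("top"); c=t["pixels"][150:280,290:500]
cv2.imwrite("pics/u_t.png",cv2.resize(c,None,fx=3.6,fy=3.6,interpolation=cv2.INTER_CUBIC)[:,:,::-1])
E
```

```text
[0.4993 0.0296 0.133 ] [ 0.4958 -0.0236  0.089 ]
98 [298.7593 281.5516] [302.1044 254.7822]
90 [307.912  280.9855] [309.8943 254.2846]
83 [315.9446 281.4031] [316.7288 254.6502]
79 [320.4863 282.0217] [320.5935 255.1927]
```

View pics/u_z.png

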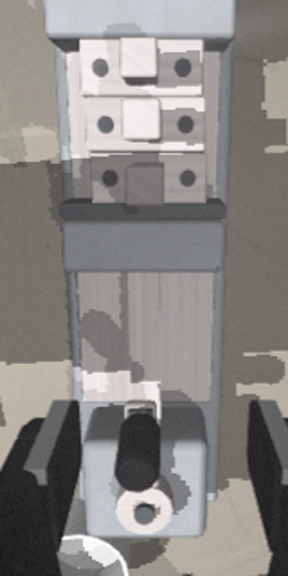

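View pics/u_z2.png

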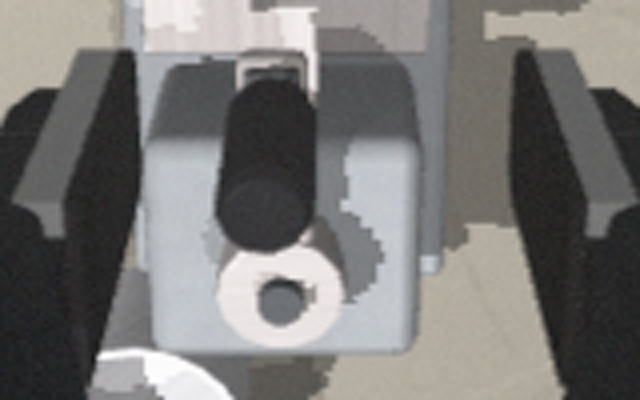

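View pics/u_t.png

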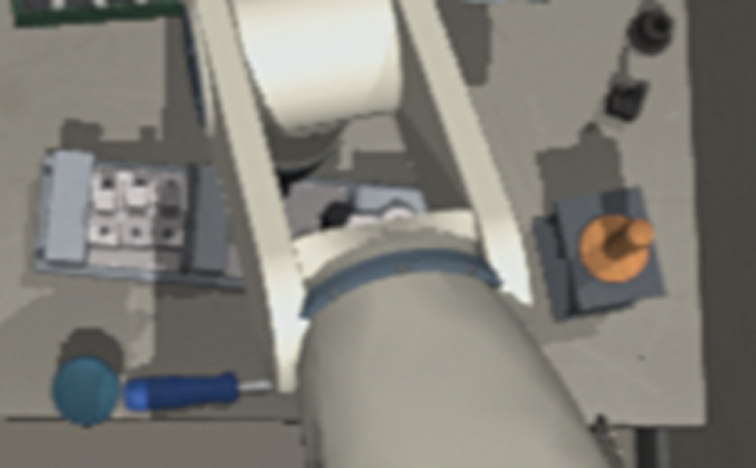

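The pack is seated tight in the jaws, but the knob (top at 306,283) seems about 10° behind where I let go. I'll grip it again and measure the force.

```bash
python3 - <<'E'
from h import *
go([.499,.030,.2],-4.2)
E
python3 -m creep '0 -0.092 0.22 0 0 0 110;0 -0.02 0.23 0 0 0 110;0 0 0 0 0 0 110;0 0 0 0 0 0 110;0 0 0 0 0 0 110'
python3 - <<'E'
from h import *
go([.499,.0305,.094],-4.2)
E
```

```text
t 29.6 pos [0.5176 0.0967 0.2061] yaw -4.24 tilt 0.02 F [-0.1873  0.7055 -0.0021] w 0.569
shift total [ 0.0406 -0.0905  0.4529] -> 2 rows of [ 0.0203 -0.0452  0.2265]
turn total -0.0002 -> 1 rows of -0.0002
shift after turn [ 0.0405 -0.0908  0.4528] -> 2 rows of [ 0.0202 -0.0454  0.2264]
time: 30.07
tcp_pos: [0.4962, 0.0311, 0.2064]
tcp_rot: [0.481, 0.518, 0.481, -0.518]
contact_force: [0.2, -0.1, -0.4]
width: 0.57
t 30.1 pos [0.4962 0.0311 0.2064] yaw -4.27 tilt 0.03 F [ 0.192  -0.1048 -0.3855] w 0.570
shift total [0.7492 0.0187 0.0027] -> 3 rows of [0.2497 0.0062 0.0009]
turn total -0.0004 -> 1 rows of -0.0004
shift after turn [0.7492 0.019  0.0024] -> 3 rows of [0.2497 0.0063 0.0008]
```

```bash
python3 -m creep '0.24 0.02 0 0 0 0 110;0.24 0 0 0 0 0 110;0.2 0 0 0 0 0 110;0.07 0 0 0 0 0 110;0 0 0 0 0 0 110;0 0 0 0 0 0 110'
python3 - <<'E'
from h import *
go([.499,.030,.094],-4.2)
p=ctrl.read_camera("wrist")
cv2.imwrite("pics/v_w.png",p["pixels"][:,:,::-1])
E
```

```text
time: 30.57
tcp_pos: [0.4993, 0.0316, 0.0941]
tcp_rot: [-0.481, -0.518, -0.482, 0.518]
contact_force: [-0.5, 0.1, 1.1]
width: 0.571
t 30.6 pos [0.4993 0.0316 0.0941] yaw -4.15 tilt 0.03 F [-0.5018  0.113   1.0552] w 0.571
shift total [ 0.0008 -0.0015  0.0105] -> 1 rows of [ 0.0008 -0.0015  0.0105]
turn total 0.0003 -> 1 rows of 0.0003
shift after turn [ 0.0008 -0.0015  0.0105] -> 1 rows of [ 0.0008 -0.0015  0.0105]
```

View pics/v_w.png

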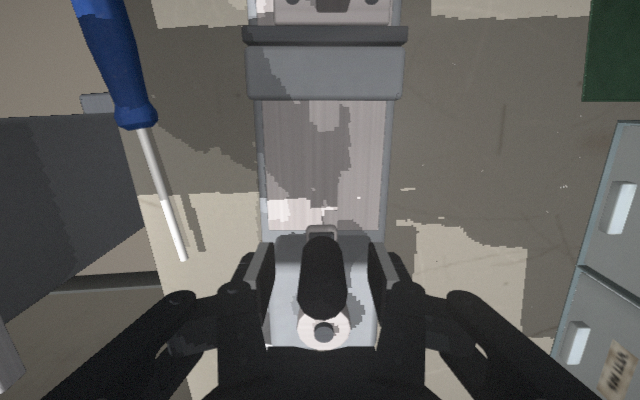

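```bash
python3 -m creep '0 0 0 0 0 0 255;0 0 0 0 0 0 255;0 0 0 0 0 0 255;0 0 0 0 0 0 255;0 0 0 0 0 0 255;0 0 0 0 0 0 255;0 0 0 0 0 0 255;0 0 0 0 0 0 255'
python3 - <<'E'
from h import *
polar()
E
python3 -m creep '0 0.025 0.001 0 0 0 255'
python3 - <<'E'
from h import *
polar()
E
```

```text
time: 31.28
tcp_pos: [0.4998, 0.0311, 0.0953]
tcp_rot: [0.482, 0.519, 0.481, -0.517]
contact_force: [-1.0, 0.9, 7.4]
width: 0.24
t 31.28 phi(vice) 91.7 r 0.0536 pos [0.4998 0.0311 0.0953] F [-0.9742  0.8561  7.4399] w 0.240
time: 31.37
tcp_pos: [0.5015, 0.0307, 0.095]
tcp_rot: [-0.481, -0.518, -0.482, 0.518]
contact_force: [-10.5, 1.5, 16.8]
width: 0.245
t 31.37 phi(vice) 89.9 r 0.0533 pos [0.5015 0.0307 0.095 ] F [-10.5484   1.4703  16.8275] w 0.245
```

```bash
python3 -m creep '0 0.02 0.001 0 0 0 255'
python3 -m creep '0 0.02 0.002 0 0 0 255'
python3 - <<'E'
from h import *
polar()
E
python3 -m creep '0 0 0 0 0 0 255;0 0 0 0 0 0 255'
python3 - <<'E'
from h import *
polar()
E
```

```text
time: 31.45
tcp_pos: [0.5042, 0.0303, 0.0951]
tcp_rot: [-0.481, -0.517, -0.482, 0.519]
contact_force: [-11.0, 1.4, 15.9]
width: 0.241
time: 31.53
tcp_pos: [0.5069, 0.0299, 0.095]
tcp_rot: [-0.48, -0.517, -0.482, 0.519]
contact_force: [-11.2, 2.5, 17.1]
width: 0.243
t 31.53 phi(vice) 84.1 r 0.0532 pos [0.5069 0.0299 0.095 ] F [-11.2054   2.5166  17.1158] w 0.243
time: 31.7
tcp_pos: [0.5074, 0.0299, 0.0951]
tcp_rot: [-0.481, -0.518, -0.482, 0.518]
contact_force: [-9.4, 2.5, 14.8]
width: 0.244
t 31.70 phi(vice) 83.5 r 0.0534 pos [0.5074 0.0299 0.0951] F [-9.4265  2.4724 14.8418] w 0.244
```

```bash
python3 -m creep '0 0.02 0.003 0 0 0 255'
python3 -m creep '0 0.02 0.003 0 0 0 255'
python3 - <<'E'
from h import *
polar()
E
```

```text
time: 31.78
tcp_pos: [0.5094, 0.0294, 0.095]
tcp_rot: [-0.48, -0.517, -0.482, 0.519]
contact_force: [-12.0, 2.5, 19.0]
width: 0.242
time: 31.87
tcp_pos: [0.5123, 0.0288, 0.095]
tcp_rot: [-0.48, -0.517, -0.482, 0.519]
contact_force: [-13.0, 4.5, 17.4]
width: 0.242
t 31.87 phi(vice) 78.1 r 0.0534 pos [0.5123 0.0288 0.095 ] F [-12.9727   4.4674  17.3794] w 0.242
```

```bash
python3 - <<'E'
from h import *
p=ctrl.read_camera("wrist")
cv2.imwrite("pics/w1.png",p["pixels"][:,:,::-1])
E
python3 -m creep '0 0 0 0 0 0 110;0 0 0 0 0 0 110;0 0 0 0 0 0 110;0 0 0 0 0 0 110;0 0 0 0 0 0 110'
python3 - <<'E'
from h import *
p=ctrl.read_camera("wrist")
cv2.imwrite("pics/w2.png",p["pixels"][:,:,::-1])
a=cv2.imread("pics/w1.png")[0:360,200:480];b=p["pixels"][0:360,200:480,::-1]
cv2.imwrite("pics/w12.png",np.hstack([a,b])); polar()
E
```

```text
time: 32.33
tcp_pos: [0.5149, 0.0283, 0.094]
tcp_rot: [0.482, 0.518, 0.481, -0.518]
contact_force: [-0.0, -0.3, 0.1]
width: 0.567
t 32.38 phi(vice) 75.4 r 0.0537 pos [0.5148 0.0284 0.0939] F [-2.1037 -0.4298  0.6005] w 0.572
```

View pics/w12.png

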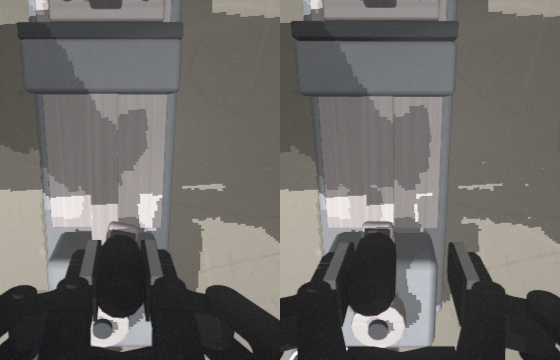

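```bash
python3 -m creep '0 -0.05 0 0 0 0 110;0 0 0 0 0 0 60;0 0 0 0 0 0 60'
python3 - <<'E'
from h import *
polar()
p=ctrl.read_camera("wrist")
cv2.imwrite("pics/w3.png",p["pixels"][:,:,::-1])
E
```

```text
time: 32.63
tcp_pos: [0.5065, 0.0289, 0.0937]
tcp_rot: [-0.481, -0.518, -0.481, 0.518]
contact_force: [0.5, 0.8, -0.0]
width: 0.766
t 32.63 phi(vice) 84.3 r 0.0522 pos [0.5065 0.0289 0.0937] F [ 0.4534  0.8342 -0.0342] w 0.766
```

View pics/w3.png

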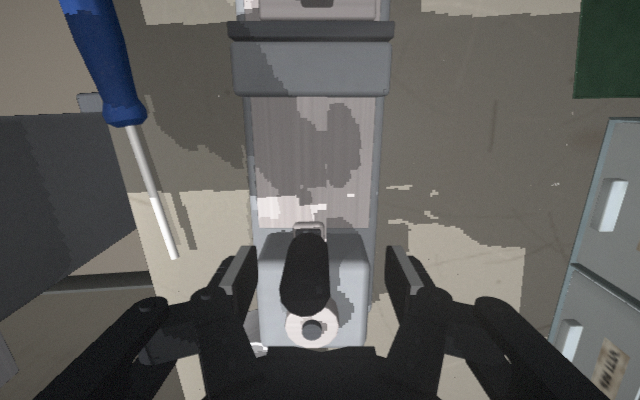

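```bash
python3 -m creep '-0.2 0 0 0 0 0 60;-0.27 0 0 0 0 0 60;-0.27 0 0 0 0 0 60;-0.27 0 0 0 0 0 60;-0.1 -0.05 0.25 0 0 0 60;0 -0.05 0.26 0 0 0 60;0 0 0.26 0 0 0 60;0 0 0.26 0 0 0 60'
python3 -m creep '0 0 0 0 0 0 60;0 0 0 0 0 0 60;0 0 0 0 0 0 60'
python3 - <<'E'
from h import *
s,pos,R=pose(); go([.48,-.193,.24],-4.2)
p=wristcal(ctrl.read_camera("wrist"),pos,R)
cv2.imwrite("pics/x_w.png",p["pixels"][:,:,::-1])
for n in ("crank_knob","pot_rim","brush_handle","stand_hole","brush_tip"):
    for r in ctrl.spot_point(n,p)[:2]: print(n,round(r["conf"],2),r["point"],proj(p,r["point"]).round())
t=ctrl.read_camera("side")
for n in ("crank_knob","pot_rim","brush_handle","stand_hole","brush_tip"):
    for r in ctrl.spot_point(n,t)[:2]: print(n,round(r["conf"],2),r["point"],proj(t,r["point"]).round())
cv2.imwrite("pics/x_s.png",cv2.resize(t["pixels"][110:300,260:440],None,fx=3,fy=3,interpolation=cv2.INTER_CUBIC)[:,:,::-1])
E
```

```text
time: 33.35
tcp_pos: [0.4805, -0.1254, 0.2611]
tcp_rot: [0.482, 0.518, 0.481, -0.517]
contact_force: [1.5, 0.3, 0.1]
width: 0.764
time: 33.6
tcp_pos: [0.4807, -0.124, 0.2602]
tcp_rot: [0.481, 0.518, 0.481, -0.518]
contact_force: [0.6, -0.0, -0.0]
width: 0.762
t 33.6 pos [ 0.4807 -0.124   0.2602] yaw -4.26 tilt 0.03 F [ 0.605  -0.004  -0.0497] w 0.762
shift total [0.1342 0.0294 0.4592] -> 2 rows of [0.0671 0.0147 0.2296]
turn total -0.0003 -> 1 rows of -0.0003
shift after turn [0.1344 0.0289 0.4591] -> 2 rows of [0.0672 0.0144 0.2296]
crank_knob 0.68 [0.4923, 0.0284, 0.114] [321.   8.]
pot_rim 0.7 [0.4418, -0.1044, 0.0443] [288. 155.]
brush_handle 0.96 [0.4831, -0.1906, 0.1421] [329. 256.]
stand_hole 0.27 [0.4432, -0.1041, 0.0463] [289. 155.]
crank_knob 0.69 [0.4993, 0.0319, 0.1102] [353. 177.]
pot_rim 0.84 [0.4434, -0.1019, 0.0506] [381. 175.]
brush_handle 0.65 [0.481, -0.1929, 0.1351] [380. 138.]
stand_hole 0.61 [0.4786, -0.191, 0.0908] [380. 150.]
stand_hole 0.41 [0.5153, 0.2253, 0.0243] [324. 234.]
brush_tip 0.55 [0.4808, -0.1932, 0.0181] [378. 167.]
brush_tip 0.33 [0.3697, 0.094, 0.0034] [385. 226.]
```

View pics/x_w.png

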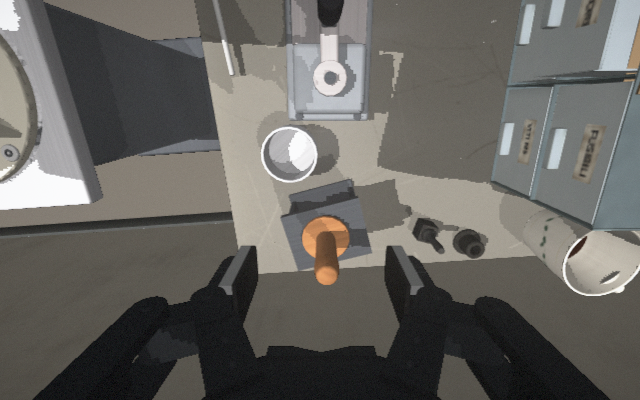

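View pics/x_s.png

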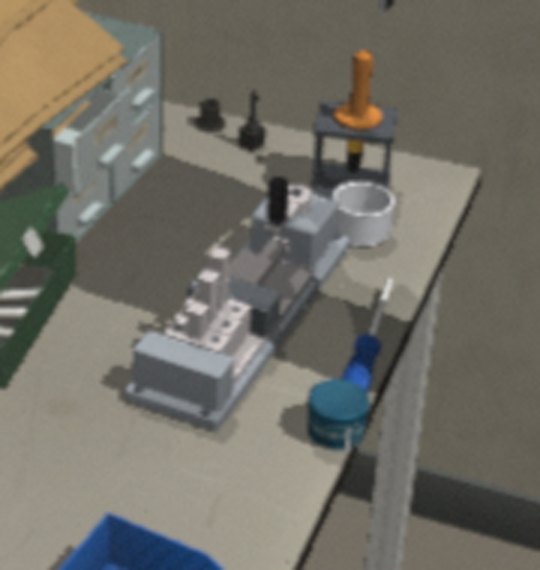

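```bash
python3 - <<'E'
from h import *
s,pos,R=pose()
p=wristcal(ctrl.read_camera("wrist"),pos,R)
print(onplane(p,(327,276.5),.176),onplane(p,(326,238),.097),onplane(p,(288.5,155),.045))
E
python3 -m creep '0 0.014 0.225 0 0 0 60;0 0.014 0.225 0 0 0 60;0 0 0 0 0 0 60;0 0 0 0 0 0 60;0 0 0 0 0 0 60'
python3 - <<'E'
from h import *
go([.4815,-.192,.119],-4.2)
E
```

```text
[ 0.481  -0.1922  0.176 ] [ 0.4813 -0.1928  0.097 ] [ 0.4429 -0.1047  0.045 ]
time: 34.67
tcp_pos: [0.4798, -0.1916, 0.2601]
tcp_rot: [0.481, 0.518, 0.481, -0.518]
contact_force: [1.4, 0.8, 0.6]
width: 0.764
t 34.7 pos [ 0.4798 -0.1916  0.2601] yaw -4.25 tilt 0.04 F [1.3605 0.8387 0.6075] w 0.764
shift total [0.9403 0.0119 0.0022] -> 4 rows of [0.2351 0.003  0.0005]
turn total -0.0003 -> 1 rows of -0.0003
shift after turn [0.9403 0.0115 0.0017] -> 4 rows of [0.2351 0.0029 0.0004]
```

```bash
python3 -m creep '0.25 0.01 0.004 0 0 0 60;0.25 0 0 0 0 0 60;0.25 0 0 0 0 0 60;0.18 0 0 0 0 0 60;0 0 0 0 0 0 60;0 0 0 0 0 0 110'
python3 - <<'E'
from h import *
go([.481,-.1925,.121],-4.2)
p=ctrl.read_camera("wrist")
cv2.imwrite("pics/y_w.png",p["pixels"][:,:,::-1])
E
```

```text
time: 35.17
tcp_pos: [0.4808, -0.1913, 0.1202]
tcp_rot: [-0.481, -0.517, -0.483, 0.518]
contact_force: [0.2, -0.1, 0.7]
width: 0.637
t 35.2 pos [ 0.4808 -0.1913  0.1202] yaw -4.14 tilt 0.18 F [ 0.1842 -0.0557  0.7324] w 0.637
shift total [-0.0055  0.0021  0.0078] -> 1 rows of [-0.0055  0.0021  0.0078]
turn total 0.0003 -> 1 rows of 0.0003
shift after turn [-0.0055  0.0021  0.0078] -> 1 rows of [-0.0055  0.0021  0.0078]
```

View pics/y_w.png

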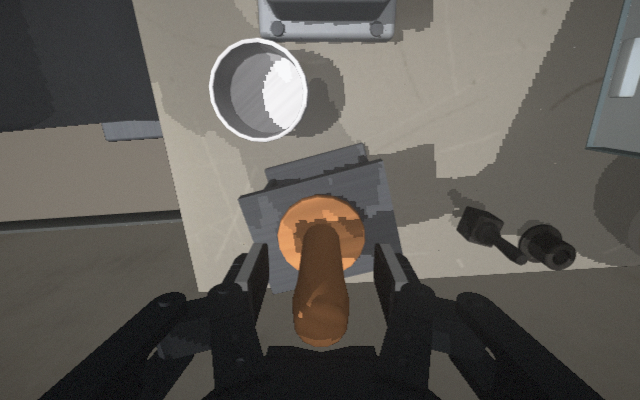

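Brush handle centred at (321,280). Grip and lift.

```bash
python3 -m creep '0 0 0.007 0 0 0 255;0 0 0 0 0 0 255;0 0 0 0 0 0 255;0 0 0 0 0 0 255;0 0 0 0 0 0 255;0 0 0 0 0 0 255;0 0 0 0 0 0 255'
python3 - <<'E'
from h import *
go()
E
python3 -m creep '-0.05 0 0 0 0 0 255;-0.2 0 0 0 0 0 255;-0.25 0 0 0 0 0 255;-0.25 0 0 0 0 0 255;0 0 0 0 0 0 255;0 0 0 0 0 0 255'
python3 - <<'E'
from h import *
go([.443,-.104,.23],-4.2)
p=ctrl.read_camera("wrist")
cv2.imwrite("pics/z_w.png",p["pixels"][:,:,::-1])
t=ctrl.read_camera("side")
for n in ("brush_tip","brush_handle","pot_rim"):
    for r in ctrl.spot_point(n,t)[:2]: print(n,round(r["conf"],2),r["point"],proj(t,r["point"]).round())
cv2.imwrite("pics/z_s.png",cv2.resize(t["pixels"][60:250,280:440],None,fx=3,fy=3,interpolation=cv2.INTER_CUBIC)[:,:,::-1])
E
```

```text
time: 35.8
tcp_pos: [0.4828, -0.1939, 0.1229]
tcp_rot: [0.483, 0.519, 0.48, -0.517]
contact_force: [0.2, 0.5, 6.7]
width: 0.241
t 35.8 pos [ 0.4828 -0.1939  0.1229] yaw -4.20 tilt 0.21 F [0.1959 0.5154 6.6697] w 0.241
time: 36.3
tcp_pos: [0.483, -0.1941, 0.2367]
tcp_rot: [0.483, 0.519, 0.479, -0.517]
contact_force: [-0.2, -0.2, -1.6]
width: 0.24
t 36.3 pos [ 0.483  -0.1941  0.2367] yaw -4.19 tilt 0.36 F [-0.2158 -0.1707 -1.5822] w 0.240
shift total [ 0.0416 -0.3098 -0.5796] -> 3 rows of [ 0.0139 -0.1033 -0.1932]
turn total 0.0000 -> 1 rows of 0.0000
shift after turn [ 0.0446 -0.3096 -0.5795] -> 3 rows of [ 0.0149 -0.1032 -0.1932]
brush_tip 0.81 [0.4858, -0.1918, 0.1338] [379. 138.]
brush_handle 0.71 [0.4811, -0.1912, 0.2523] [383. 106.]
brush_handle 0.34 [0.4826, -0.1907, 0.0914] [379. 149.]
pot_rim 0.71 [0.4434, -0.1023, 0.0497] [381. 175.]
pot_rim 0.57 [0.5141, 0.1843, 0.087] [330. 209.]
```

View pics/z_s.png

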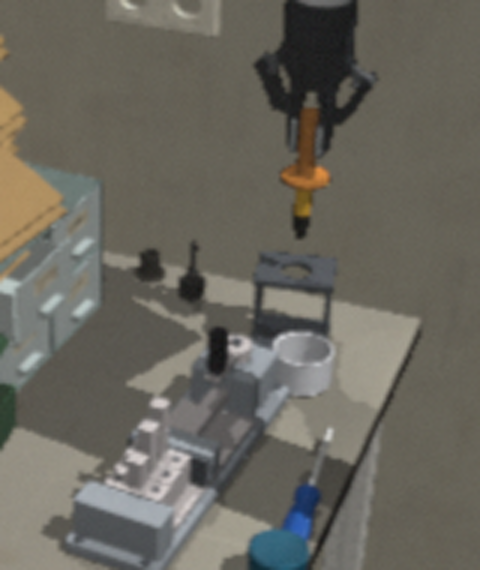

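View pics/z_w.png

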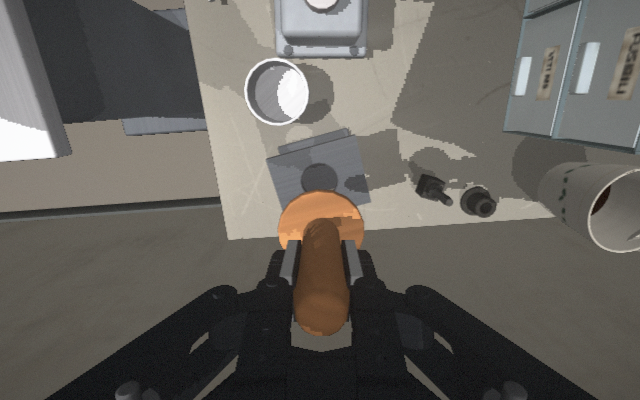

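```bash
python3 -m creep '0 -0.1032 -0.1932 0 0 0 255;0 -0.1032 -0.1932 0 0 0 255;0 -0.1032 -0.1932 0 0 0 255;0 0 0 0 0 0 255;0 0 0 0 0 0 255;0 0 0 0 0 0 255'
python3 - <<'E'
from h import *
s,pos,R=pose()
go([.443,-.104,.115],-4.2)
p=wristcal(ctrl.read_camera("wrist"),pos,R)
cv2.imwrite("pics/aa_w.png",p["pixels"][:,:,::-1])
for r in ctrl.spot_point("pot_rim",p)[:2]: print(r["conf"],r["point"])
t=ctrl.read_camera("side")
for n in ("brush_tip","brush_handle","pot_rim"):
    for r in ctrl.spot_point(n,t)[:2]: print(n,round(r["conf"],2),r["point"],proj(t,r["point"]).round())
cv2.imwrite("pics/aa_s.png",cv2.resize(t["pixels"][60:250,280:440],None,fx=3,fy=3,interpolation=cv2.INTER_CUBIC)[:,:,::-1])
E
```

```text
time: 37.05
tcp_pos: [0.4416, -0.1034, 0.2329]
tcp_rot: [-0.482, -0.518, -0.482, 0.518]
contact_force: [0.4, 0.1, -0.2]
width: 0.243
t 37.0 pos [ 0.4416 -0.1034  0.2329] yaw -4.14 tilt 0.03 F [ 0.3934  0.0877 -0.2489] w 0.243
shift total [0.7857 0.01   0.0032] -> 3 rows of [0.2619 0.0033 0.0011]
turn total 0.0003 -> 1 rows of 0.0003
shift after turn [0.7857 0.0097 0.0033] -> 3 rows of [0.2619 0.0032 0.0011]
0.92 [0.4445, -0.1038, 0.0486]
brush_tip 0.86 [0.4439, -0.1032, 0.1321] [383. 153.]
brush_handle 0.85 [0.4409, -0.1072, 0.2463] [388. 121.]
brush_handle 0.74 [0.5186, 0.2089, 0.0789] [325. 216.]
pot_rim 0.61 [0.4396, -0.1031, 0.052] [383. 175.]
```

View pics/aa_s.png

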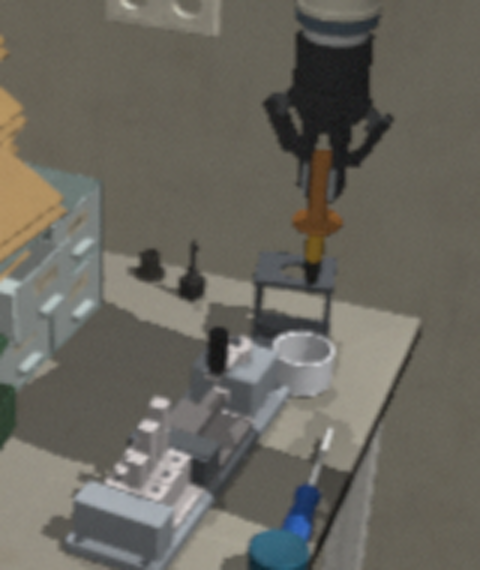

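View pics/aa_w.png

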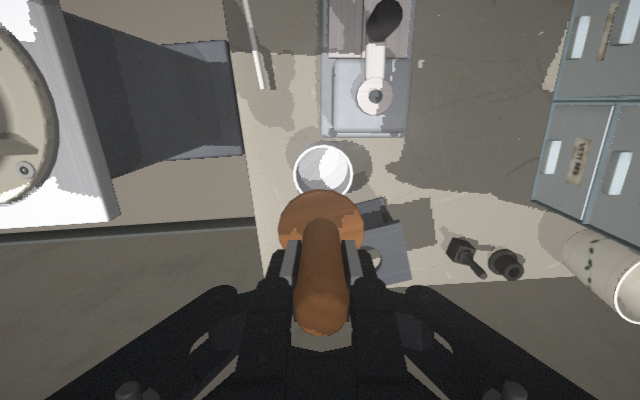

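```bash
python3 -m creep '0.24 0.008 0.003 0 0 0 255;0.24 0 0 0 0 0 255;0.2 0 0 0 0 0 255;0.09 0 0 0 0 0 255;0 0 0 0 0 0 255;0 0 0 0 0 0 255;0 0 0 0 0 0 255'
python3 - <<'E'
from h import *
go()
p=ctrl.read_camera("side")
cv2.imwrite("pics/ab_s.png",cv2.resize(p["pixels"][90:250,300:440],None,fx=3.6,fy=3.6,interpolation=cv2.INTER_CUBIC)[:,:,::-1])
E
```

```text
time: 37.93
tcp_pos: [0.4435, -0.1043, 0.1187]
tcp_rot: [0.482, 0.518, 0.481, -0.518]
contact_force: [0.7, -1.1, 0.1]
width: 0.243
t 37.9 pos [ 0.4435 -0.1043  0.1187] yaw -4.21 tilt 0.08 F [ 0.7043 -1.1222  0.1226] w 0.243
```

View pics/ab_s.png

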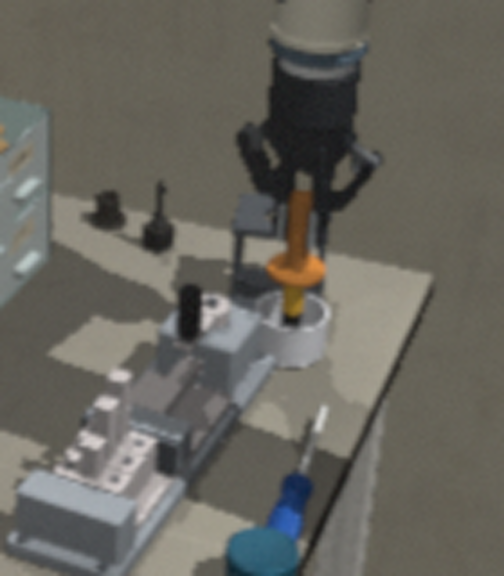

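```bash
python3 -m creep '0.03 0 0 0 0 0 255;0 0 0 0 0 0 255;0 0 0 0 0 0 255;0 0 0 0 0 0 255'
python3 - <<'E'
from h import *
go()
E
python3 -m creep '-0.15 0 0 0 0 0 255;-0.25 0 0 0 0 0 255;-0.25 0 0 0 0 0 255;-0.25 0 0 0 0 0 255;-0.12 0 0 0 0 0 255;0 0 0 0 0 0 255'
python3 - <<'E'
from h import *
go([.513,.11,.275],-4.2)
E
```

```text
time: 38.32
tcp_pos: [0.4428, -0.1039, 0.1136]
tcp_rot: [0.482, 0.518, 0.481, -0.518]
contact_force: [-0.4, -0.3, -1.3]
width: 0.237
t 38.3 pos [ 0.4428 -0.1039  0.1136] yaw -4.19 tilt 0.04 F [-0.3852 -0.3212 -1.256 ] w 0.237
time: 38.82
tcp_pos: [0.4451, -0.1044, 0.271]
tcp_rot: [0.484, 0.52, 0.479, -0.516]
contact_force: [0.4, -0.2, -0.3]
width: 0.239
t 38.8 pos [ 0.4451 -0.1044  0.271 ] yaw -4.19 tilt 0.47 F [ 0.4056 -0.1501 -0.2634] w 0.239
shift total [-0.0258  0.3476 -1.4589] -> 6 rows of [-0.0043  0.0579 -0.2431]
turn total 0.0001 -> 1 rows of 0.0001
shift after turn [-0.0267  0.347  -1.459 ] -> 6 rows of [-0.0044  0.0578 -0.2432]
```

```bash
python3 -m creep '0 0.0578 -0.2432 0 0 0 255;0 0.0578 -0.2432 0 0 0 255;0 0.0578 -0.2432 0 0 0 255;0 0.0578 -0.2432 0 0 0 255;0 0.0578 -0.2432 0 0 0 255;0 0.0578 -0.2432 0 0 0 255;0 0 0 0 0 0 255;0 0 0 0 0 0 255'
python3 -m creep '0 0 0 0 0 0 255;0 0 0 0 0 0 255'
python3 - <<'E'
from h import *
s,pos,R=pose()
go()
p=wristcal(ctrl.read_camera("wrist"),pos,R)
cv2.imwrite("pics/ac_w.png",p["pixels"][:,:,::-1])
X={}
for n,h,k in (("low_stud",.032,.013),("third_stud",.052,.039),("tall_stud",.062,.065)):
    x,y=np.array([.5155,.2265])-k*np.array([.073,.997])
    for X,Z in (([x,y,.062+h],h),): print(n,"expected",X,proj(p,X))
    for r in ctrl.spot_point(n,p)[:2]: print("  net",round(r["conf"],2),r["point"],proj(p,r["point"]).round())
c=p["pixels"][0:200,220:420]
cv2.imwrite("pics/ac_z.png",cv2.resize(c,None,fx=3,fy=3,interpolation=cv2.INTER_CUBIC)[:,:,::-1])
E
```

```text
time: 39.48
tcp_pos: [0.5101, 0.1122, 0.2648]
tcp_rot: [-0.482, -0.517, -0.483, 0.518]
contact_force: [0.1, -0.1, -0.5]
width: 0.243
time: 39.65
tcp_pos: [0.5098, 0.1096, 0.2655]
tcp_rot: [-0.481, -0.518, -0.481, 0.519]
contact_force: [-0.5, 0.5, -1.3]
width: 0.246
t 39.6 pos [0.5098 0.1096 0.2655] yaw -4.23 tilt 0.08 F [-0.5294  0.5462 -1.2583] w 0.246
low_stud expected [np.float64(0.514551), np.float64(0.213539), 0.094] [318.223   73.0991]
  net 0.88 [0.5164, 0.2117, 0.0788] [320.  76.]
third_stud expected [np.float64(0.5126529999999999), np.float64(0.187617), 0.11399999999999999] [318.1302 100.9972]
  net 0.82 [0.5094, 0.1886, 0.0872] [315. 100.]
tall_stud expected [np.float64(0.510755), np.float64(0.161695), 0.124] [318.1442 130.1956]
  net 0.94 [0.5181, 0.159, 0.0925] [326. 130.]
```

View pics/ac_z.png

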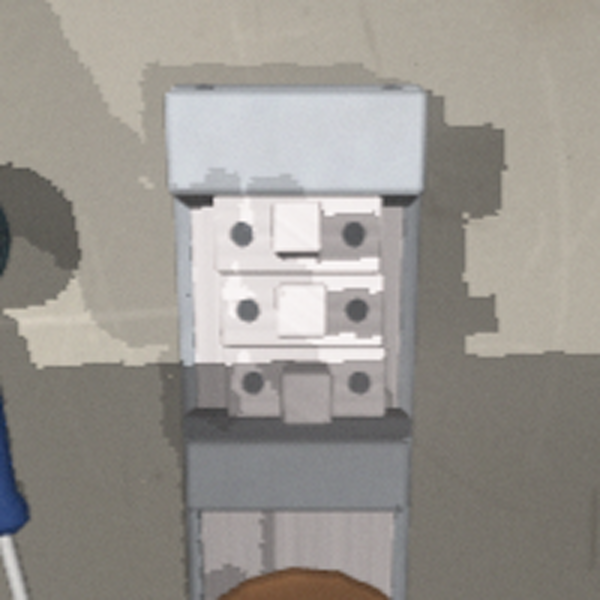

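```bash
python3 - <<'E'
from h import *
s,pos,R=pose()
p=wristcal(ctrl.read_camera("wrist"),pos,R)
for u,v,z in ((298,227,.094),(301,308,.114),(306,395,.124)): print(onplane(p,(220+u/3,v/3),z))
t=ctrl.read_camera("side")
cv2.imwrite("pics/ac_s.png",cv2.resize(t["pixels"][170:270,290:390],None,fx=5,fy=5,interpolation=cv2.INTER_CUBIC)[:,:,::-1])
for n in ("low_stud","third_stud","tall_stud","brush_tip"):
    for r in ctrl.spot_point(n,t)[:2]: print("  net",n,round(r["conf"],2),r["point"],proj(t,r["point"]).round())
for X in([.515,.2125,.094],[.5135,.187,.114],[.5125,.161,.124]): print((proj(t,X)-[290,170])*5)
E
```

```text
[0.5163 0.2113 0.094 ]
[0.5154 0.1861 0.114 ]
[0.5151 0.1601 0.124 ]
  net low_stud 0.66 [0.516, 0.2064, 0.0777] [326. 216.]
  net low_stud 0.47 [0.4971, -0.0257, 0.1118] [360. 167.]
  net third_stud 0.86 [0.4381, 0.6424, 0.0639] [285. 342.]
  net third_stud 0.78 [0.6921, 0.4739, 0.0643] [225. 262.]
  net tall_stud 0.5 [0.5186, 0.1601, 0.0922] [332. 203.]
  net brush_tip 0.72 [0.5081, 0.109, 0.1644] [342. 174.]
[180.5485 211.8095]
[200.2666 159.4372]
[218.8433 121.1845]
```

View pics/ac_s.png

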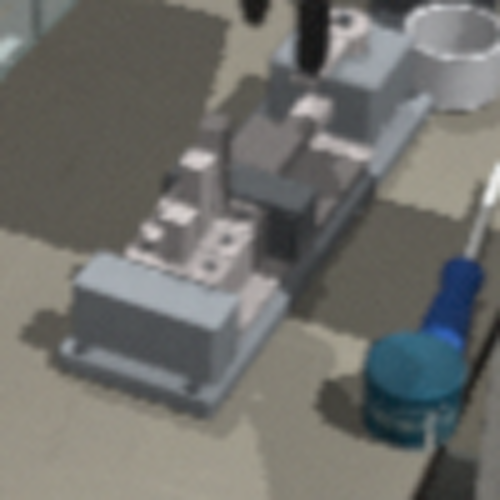

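```bash
python3 - <<'E'
from h import *
go([.516,.2125,.265],-4.2)
E
python3 -m creep '0 -0.007 -0.23 0 0 0 255;0 -0.007 -0.23 0 0 0 255;0 -0.007 -0.23 0 0 0 255;0 0 0 0 0 0 255;0 0 0 0 0 0 255;0 0 0 0 0 0 255'
python3 - <<'E'
from h import *
go([.516,.2125,.203],-4.2)
E
```

```text
t 40.1 pos [0.5105 0.1104 0.2663] yaw -4.21 tilt 0.01 F [-0.3114  0.4472 -1.6281] w 0.241
shift total [ 0.0088 -0.0134 -0.6815] -> 3 rows of [ 0.0029 -0.0045 -0.2272]
turn total -0.0001 -> 1 rows of -0.0001
shift after turn [ 0.0088 -0.0133 -0.6815] -> 3 rows of [ 0.0029 -0.0044 -0.2272]
time: 40.65
tcp_pos: [0.5147, 0.2139, 0.266]
tcp_rot: [-0.482, -0.517, -0.482, 0.518]
contact_force: [-0.5, 0.3, -0.6]
width: 0.241
t 40.6 pos [0.5147 0.2139 0.266 ] yaw -4.14 tilt 0.04 F [-0.495   0.2718 -0.6181] w 0.241
shift total [0.4201 0.0097 0.0084] -> 2 rows of [0.2101 0.0048 0.0042]
turn total 0.0004 -> 1 rows of 0.0004
shift after turn [0.4201 0.0095 0.0087] -> 2 rows of [0.2101 0.0048 0.0043]
```

```bash
python3 -m creep '0.2 0.008 0.008 0 0 0 255;0.15 0 0 0 0 0 255;0.05 0 0 0 0 0 255;0 0 0 0 0 0 255;0 0 0 0 0 0 255;0 0 0 0 0 0 255'
python3 - <<'E'
from h import *
s,pos,R=pose()
go([.516,.2125,.203],-4.2)
t=ctrl.read_camera("side")
cv2.imwrite("pics/ad_s.png",cv2.resize(t["pixels"][130:250,280:400],None,fx=4.5,fy=4.5,interpolation=cv2.INTER_CUBIC)[:,:,::-1])
E
```

```text
time: 41.15
tcp_pos: [0.5169, 0.2127, 0.2076]
tcp_rot: [0.481, 0.519, 0.481, -0.517]
contact_force: [-0.2, -0.2, -1.4]
width: 0.242
t 41.1 pos [0.5169 0.2127 0.2076] yaw -4.22 tilt 0.11 F [-0.2446 -0.2356 -1.4088] w 0.242
shift total [ 0.0309 -0.0061  0.0016] -> 1 rows of [ 0.0309 -0.0061  0.0016]
turn total -0.0001 -> 1 rows of -0.0001
shift after turn [ 0.0309 -0.006   0.0015] -> 1 rows of [ 0.0309 -0.006   0.0015]
```

View pics/ad_s.png

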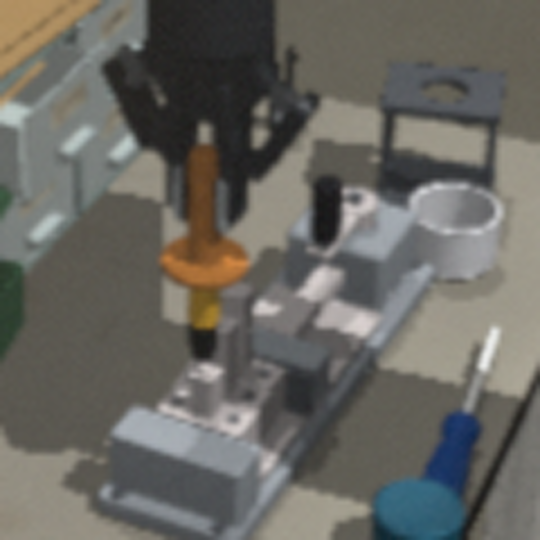

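The brush tip is just above the low stud's top at (207,370). I'll lower it gently until it touches.

```bash
python3 -m creep '0.05 -0.008 0 0 0 0 255;0 0 0 0 0 0 255'
python3 -m creep '0.01 0 0 0 0 0 255;0 0 0 0 0 0 255'
python3 -m creep '0.01 0 0 0 0 0 255;0 0 0 0 0 0 255'
```

```text
time: 41.37
tcp_pos: [0.5145, 0.2128, 0.1984]
tcp_rot: [-0.481, -0.518, -0.481, 0.518]
contact_force: [-0.9, 0.4, -1.1]
width: 0.241
time: 41.53
tcp_pos: [0.5147, 0.2129, 0.1971]
tcp_rot: [-0.481, -0.518, -0.481, 0.518]
contact_force: [-0.2, 0.0, -1.2]
width: 0.239
time: 41.7
tcp_pos: [0.5152, 0.2132, 0.1969]
tcp_rot: [0.481, 0.518, 0.481, -0.518]
contact_force: [-2.5, -0.9, 8.5]
width: 0.24
```

Contact at about 9 N, at the expected height. Lift and go back for the second dip.

```bash
python3 -m creep '0 0 0 0 0 0 255;0 0 0 0 0 0 255;-0.05 0 0 0 0 0 255;-0.2 0 0 0 0 0 255;-0.25 0 0 0 0 0 255;0 0 0 0 0 0 255'
python3 - <<'E'
from h import *
go([.443,-.104,.265],-4.2)
t=ctrl.read_camera("side")
for r in ctrl.spot_point("pot_rim",t)[:3]: print(round(r["conf"],2),r["point"],proj(t,r["point"]).round())
E
```

```text
time: 42.2
tcp_pos: [0.518, 0.2142, 0.2778]
tcp_rot: [0.483, 0.521, 0.48, -0.515]
contact_force: [1.6, 0.9, 0.1]
width: 0.243
t 42.2 pos [0.518  0.2142 0.2778] yaw -4.18 tilt 0.56 F [1.5821 0.8506 0.1039] w 0.243
shift total [ 0.0728 -0.3443  2.1522] -> 9 rows of [ 0.0081 -0.0383  0.2391]
turn total 0.0001 -> 1 rows of 0.0001
shift after turn [ 0.085 -0.343  2.152] -> 9 rows of [ 0.0094 -0.0381  0.2391]
0.7 [0.4445, -0.1028, 0.0486] [381. 175.]
0.52 [0.516, 0.1582, 0.092] [333. 202.]
```

```bash
python3 -m creep '0 -0.038 0.239 0 0 0 255;0 -0.038 0.239 0 0 0 255;0 -0.038 0.239 0 0 0 255;0 -0.038 0.239 0 0 0 255;0 -0.038 0.239 0 0 0 255;0 -0.038 0.239 0 0 0 255;0 -0.038 0.239 0 0 0 255;0 -0.038 0.239 0 0 0 255'
python3 -m creep '0 -0.03 0.239 0 0 0 255;0 0 0 0 0 0 255;0 0 0 0 0 0 255;0 0 0 0 0 0 255'
python3 - <<'E'
from h import *
s,pos,R=pose()
go([.443,-.104,.115],-4.2)
p=wristcal(ctrl.read_camera("wrist"),pos,R)
cv2.imwrite("pics/ae_w.png",p["pixels"][:,:,::-1])
for r in ctrl.spot_point("pot_rim",p)[:2]: print(r["conf"],r["point"],proj(p,r["point"]))
t=ctrl.read_camera("side")
for r in ctrl.spot_point("pot_rim",t)[:2]: print(r["conf"],r["point"])
E
```

```text
time: 42.97
tcp_pos: [0.4469, -0.0712, 0.2697]
tcp_rot: [-0.481, -0.517, -0.482, 0.518]
contact_force: [0.7, 0.0, -0.7]
width: 0.244
time: 43.3
tcp_pos: [0.4408, -0.1051, 0.2699]
tcp_rot: [-0.481, -0.518, -0.482, 0.518]
contact_force: [0.2, 0.8, -1.3]
width: 0.241
t 43.3 pos [ 0.4408 -0.1051  0.2699] yaw -4.26 tilt 0.09 F [ 0.2181  0.7886 -1.3028] w 0.241
shift total [ 1.0328  0.0157 -0.0076] -> 4 rows of [ 0.2582  0.0039 -0.0019]
turn total -0.0003 -> 1 rows of -0.0003
shift after turn [ 1.0328  0.0142 -0.0083] -> 4 rows of [ 0.2582  0.0036 -0.0021]
0.82 [0.4238, -0.0954, 0.047] [307.0607 160.4894]
0.16 [0.4973, -0.0214, 0.1095] [373.5761  90.6259]
0.97 [0.4211, -0.094, 0.0518]
```

View pics/ae_w.png

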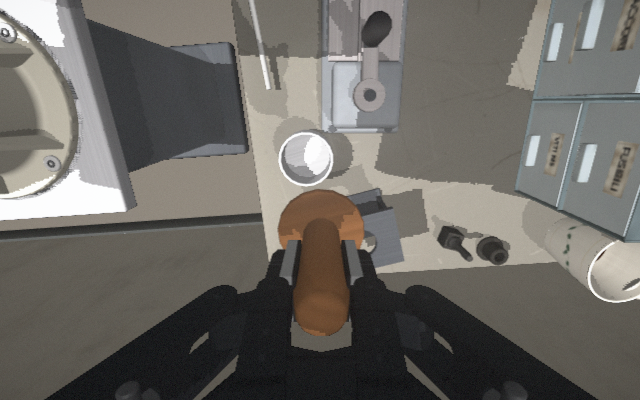

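The pot has been knocked to about (0.423, -0.095), seen at (306,158). I'll correct for that and dip.

```bash
python3 -m creep '0 -0.127 -0.06 0 0 0 255;0 0 0 0 0 0 255;0 0 0 0 0 0 255;0 0 0 0 0 0 255'
python3 - <<'E'
from h import *
s,pos,R=pose()
go([.4228,-.095,.115],-4.2)
p=wristcal(ctrl.read_camera("wrist"),pos,R)
cv2.imwrite("pics/af_w.png",p["pixels"][:,:,::-1])
for r in ctrl.spot_point("pot_rim",p)[:1]: print(r["conf"],r["point"],proj(p,r["point"]))
t=ctrl.read_camera("side")
for r in ctrl.spot_point("pot_rim",t)[:1]: print(r["conf"],r["point"])
E
```

```text
time: 43.83
tcp_pos: [0.4235, -0.0945, 0.2709]
tcp_rot: [0.482, 0.518, 0.482, -0.517]
contact_force: [0.4, 0.3, -0.9]
width: 0.239
t 43.8 pos [ 0.4235 -0.0945  0.2709] yaw -4.11 tilt 0.05 F [ 0.4012  0.2572 -0.9437] w 0.239
shift total [ 1.0394 -0.005   0.0038] -> 4 rows of [ 0.2598 -0.0012  0.0009]
turn total 0.0005 -> 1 rows of 0.0005
shift after turn [ 1.0394 -0.0042  0.004 ] -> 4 rows of [ 0.2598 -0.001   0.001 ]
0.57 [0.4236, -0.0929, 0.0468] [320.9492 165.567 ]
0.89 [0.4233, -0.0877, 0.0498]
```

View pics/af_w.png

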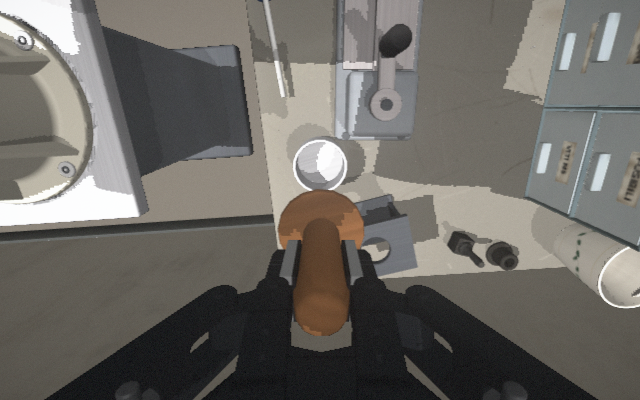

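```bash
python3 -m creep '0.26 0 -0.005 0 0 0 255;0.26 0 0 0 0 0 255;0.25 0 0 0 0 0 255;0.2 0 0 0 0 0 255;0.04 0 0 0 0 0 255;0 0 0 0 0 0 255;0 0 0 0 0 0 255;0 0 0 0 0 0 255'
python3 - <<'E'
from h import *
go()
p=ctrl.read_camera("side")
cv2.imwrite("pics/ag_s.png",cv2.resize(p["pixels"][90:250,300:440],None,fx=3.6,fy=3.6,interpolation=cv2.INTER_CUBIC)[:,:,::-1])
E
```

```text
time: 44.7
tcp_pos: [0.4246, -0.0945, 0.121]
tcp_rot: [0.482, 0.519, 0.481, -0.517]
contact_force: [0.4, 0.3, -0.7]
width: 0.246
t 44.7 pos [ 0.4246 -0.0945  0.121 ] yaw -4.19 tilt 0.17 F [ 0.3691  0.283  -0.6691] w 0.246
```

View pics/ag_s.png

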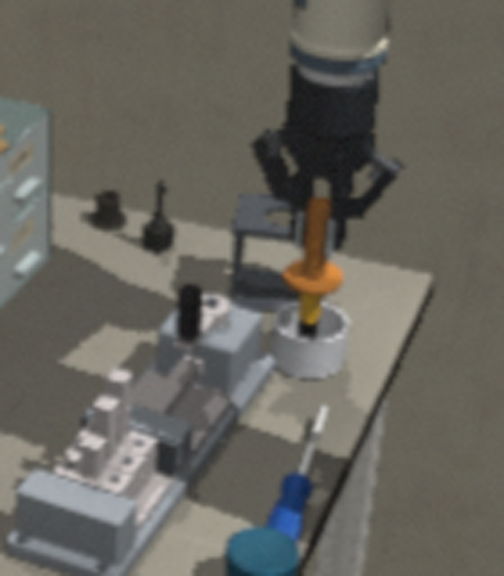

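The brush is in the pot at (310,325). A little deeper, to the depth of the first dip, then up.

```bash
python3 -m creep '0.048 0 -0.005 0 0 0 255;0 0 0 0 0 0 255;0 0 0 0 0 0 255;0 0 0 0 0 0 255;0 0 0 0 0 0 255'
python3 - <<'E'
from h import *
go()
E
python3 -m creep '-0.15 0 0 0 0 0 255;-0.25 0 0 0 0 0 255;-0.25 0 0 0 0 0 255;-0.25 0 0 0 0 0 255;-0.12 0 0 0 0 0 255;0 0 0 0 0 0 255;0 0 0 0 0 0 255'
python3 - <<'E'
from h import *
go([.5148,.187,.270],-4.2)
E
```

```text
time: 45.17
tcp_pos: [0.4231, -0.0934, 0.1122]
tcp_rot: [0.481, 0.518, 0.481, -0.518]
contact_force: [0.2, 0.9, -1.5]
width: 0.239
t 45.2 pos [ 0.4231 -0.0934  0.1122] yaw -4.19 tilt 0.01 F [ 0.1702  0.8928 -1.4922] w 0.239
time: 45.75
tcp_pos: [0.4235, -0.0935, 0.2658]
tcp_rot: [0.482, 0.518, 0.481, -0.517]
contact_force: [-0.7, 0.4, -2.5]
width: 0.242
t 45.8 pos [ 0.4235 -0.0935  0.2658] yaw -4.19 tilt 0.14 F [-0.6639  0.4363 -2.5361] w 0.242
shift total [-0.0277  0.4706 -1.9095] -> 8 rows of [-0.0035  0.0588 -0.2387]
turn total 0.0001 -> 1 rows of 0.0001
shift after turn [-0.0281  0.4701 -1.9096] -> 8 rows of [-0.0035  0.0588 -0.2387]
```

```bash
python3 -m creep '0 0.0588 -0.2387 0 0 0 255;0 0.0588 -0.2387 0 0 0 255;0 0.0588 -0.2387 0 0 0 255;0 0.0588 -0.2387 0 0 0 255;0 0.0588 -0.2387 0 0 0 255;0 0.0588 -0.2387 0 0 0 255;0 0.0588 -0.2387 0 0 0 255;0 0.0588 -0.2387 0 0 0 255'
python3 -m creep '0 0 0 0 0 0 255;0 0 0 0 0 0 255;0 0 0 0 0 0 255'
python3 - <<'E'
from h import *
go([.5148,.187,.225],-4.2)
E
```

```text
time: 46.42
tcp_pos: [0.5135, 0.1887, 0.2626]
tcp_rot: [-0.481, -0.517, -0.482, 0.519]
contact_force: [0.5, -0.5, 0.8]
width: 0.242
time: 46.67
tcp_pos: [0.5131, 0.1866, 0.263]
tcp_rot: [-0.481, -0.516, -0.482, 0.519]
contact_force: [-0.3, -0.1, -1.2]
width: 0.243
t 46.7 pos [0.5131 0.1866 0.263 ] yaw -4.14 tilt 0.22 F [-0.3359 -0.0925 -1.1655] w 0.243
shift total [ 0.2532  0.0119 -0.0039] -> 1 rows of [ 0.2532  0.0119 -0.0039]
turn total 0.0003 -> 1 rows of 0.0003
shift after turn [ 0.2532  0.011  -0.0034] -> 1 rows of [ 0.2532  0.011  -0.0034]
```

```bash
python3 -m creep '0.15 0.01 -0.003 0 0 0 255;0.1 0 0 0 0 0 255;0 0 0 0 0 0 255;0 0 0 0 0 0 255;0 0 0 0 0 0 255'
python3 - <<'E'
from h import *
go([.5148,.187,.217],-4.2)
t=ctrl.read_camera("side")
cv2.imwrite("pics/ah_s.png",cv2.resize(t["pixels"][130:250,280:400],None,fx=4.5,fy=4.5,interpolation=cv2.INTER_CUBIC)[:,:,::-1])
E
```

```text
time: 47.08
tcp_pos: [0.516, 0.1867, 0.2281]
tcp_rot: [0.481, 0.518, 0.481, -0.518]
contact_force: [0.2, -0.1, 0.1]
width: 0.236
t 47.1 pos [0.516  0.1867 0.2281] yaw -4.25 tilt 0.01 F [ 0.2236 -0.1437  0.1081] w 0.236
shift total [ 0.074  -0.0081 -0.0015] -> 1 rows of [ 0.074  -0.0081 -0.0015]
turn total -0.0003 -> 1 rows of -0.0003
shift after turn [ 0.074  -0.0081 -0.0015] -> 1 rows of [ 0.074  -0.0081 -0.0015]
```

View pics/ah_s.png

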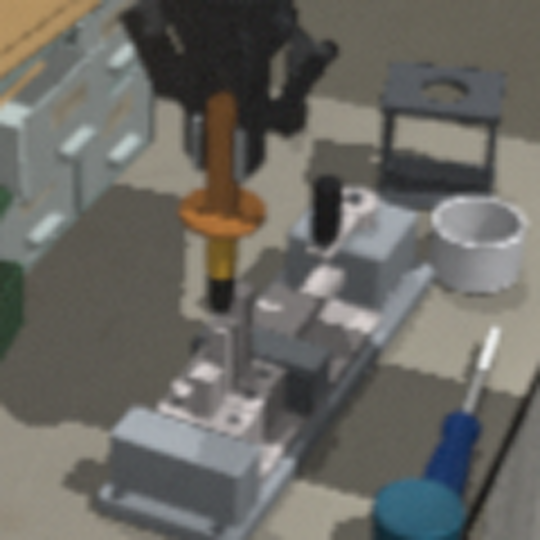

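The tip at (220,308) is over the third stud at (224,325). Lower it.

```bash
python3 -m creep '0.05 -0.006 0 0 0 0 255;0 0 0 0 0 0 255'
python3 -m creep '0.015 0 0 0 0 0 255;0 0 0 0 0 0 255'
python3 -m creep '0.01 0 0 0 0 0 255;0 0 0 0 0 0 255'
```

```text
time: 47.3
tcp_pos: [0.5147, 0.1873, 0.2196]
tcp_rot: [-0.481, -0.518, -0.481, 0.518]
contact_force: [-0.9, -0.4, -1.5]
width: 0.247
time: 47.47
tcp_pos: [0.5148, 0.1875, 0.2175]
tcp_rot: [-0.481, -0.518, -0.481, 0.518]
contact_force: [0.4, 0.0, 0.3]
width: 0.242
time: 47.63
tcp_pos: [0.5153, 0.1878, 0.2169]
tcp_rot: [0.481, 0.518, 0.481, -0.518]
contact_force: [-0.7, -0.2, 3.5]
width: 0.243
```

```bash
python3 -m creep '0.006 0 0 0 0 0 255;0 0 0 0 0 0 255;0 0 0 0 0 0 255'
python3 -m creep '-0.05 0 0 0 0 0 255;-0.15 0 0 0 0 0 255;-0.12 0 0 0 0 0 255;0 0 0 0 0 0 255;0 0 0 0 0 0 255'
python3 - <<'E'
from h import *
go([.5142,.1612,.262],-4.2)
E
```

```text
time: 47.88
tcp_pos: [0.5155, 0.1879, 0.2169]
tcp_rot: [0.482, 0.518, 0.481, -0.517]
contact_force: [-2.7, -0.6, 11.9]
width: 0.24
time: 48.3
tcp_pos: [0.5156, 0.1878, 0.2643]
tcp_rot: [0.482, 0.519, 0.481, -0.517]
contact_force: [1.1, -1.6, -1.7]
width: 0.239
t 48.3 pos [0.5156 0.1878 0.2643] yaw -4.18 tilt 0.13 F [ 1.1316 -1.5722 -1.7233] w 0.239
shift total [0.0155 0.0037 0.1773] -> 1 rows of [0.0155 0.0037 0.1773]
turn total 0.0001 -> 1 rows of 0.0001
shift after turn [0.0156 0.0038 0.1772] -> 1 rows of [0.0156 0.0038 0.1772]
```

Third stud touched at 12 N. Now the tall one, expected contact at TCP 0.227.

```bash
python3 -m creep '0 0.004 0.178 0 0 0 255;0 0 0 0 0 0 255;0 0 0 0 0 0 255;0.15 0 0 0 0 0 255;0.03 0 0 0 0 0 255;0 0 0 0 0 0 255;0 0 0 0 0 0 255'
python3 - <<'E'
from h import *
go([.5142,.1610,.227],-4.2)
t=ctrl.read_camera("side")
cv2.imwrite("pics/ai_s.png",cv2.resize(t["pixels"][130:250,280:400],None,fx=4.5,fy=4.5,interpolation=cv2.INTER_CUBIC)[:,:,::-1])
E
```

```text
time: 48.88
tcp_pos: [0.5133, 0.1611, 0.236]
tcp_rot: [-0.481, -0.517, -0.482, 0.518]
contact_force: [-0.2, 0.3, -0.6]
width: 0.241
t 48.9 pos [0.5133 0.1611 0.236 ] yaw -4.17 tilt 0.09 F [-0.2429  0.3224 -0.5895] w 0.241
shift total [0.0598 0.0062 0.0003] -> 1 rows of [0.0598 0.0062 0.0003]
turn total 0.0001 -> 1 rows of 0.0001
shift after turn [0.0598 0.0061 0.0003] -> 1 rows of [0.0598 0.0061 0.0003]
```

View pics/ai_s.png

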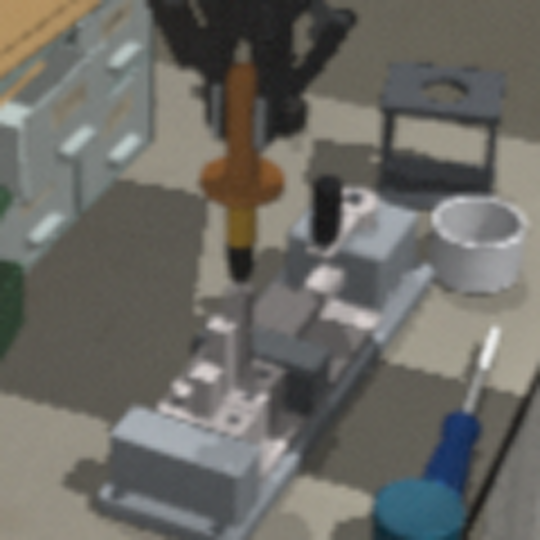

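```bash
python3 -m creep '0.05 0.004 0 0 0 0 255;0 0 0 0 0 0 255'
python3 -m creep '0.01 0 0 0 0 0 255;0 0 0 0 0 0 255'
python3 -m creep '0.008 0 0 0 0 0 255;0 0 0 0 0 0 255'
```

```text
time: 49.1
tcp_pos: [0.5141, 0.1609, 0.2283]
tcp_rot: [-0.481, -0.518, -0.481, 0.518]
contact_force: [-0.7, -0.2, -1.2]
width: 0.241
time: 49.27
tcp_pos: [0.5142, 0.1608, 0.2272]
tcp_rot: [-0.481, -0.518, -0.481, 0.518]
contact_force: [-0.2, 0.1, -0.9]
width: 0.244
time: 49.43
tcp_pos: [0.5145, 0.1609, 0.2269]
tcp_rot: [0.481, 0.518, 0.481, -0.518]
contact_force: [-1.2, -0.3, 3.7]
width: 0.239
```

```bash
python3 -m creep '0.005 0 0 0 0 0 255;0 0 0 0 0 0 255;0 0 0 0 0 0 255'
python3 -m creep '-0.05 0 0 0 0 0 255;-0.12 0 0 0 0 0 255;-0.1 0 0 0 0 0 255;0 0 0 0 0 0 255;0 0 0 0 0 0 255'
python3 - <<'E'
from h import *
go([.480,-.192,.264],-4.2)
E
```

```text
time: 49.68
tcp_pos: [0.5147, 0.161, 0.2269]
tcp_rot: [0.482, 0.518, 0.481, -0.517]
contact_force: [-3.0, -0.8, 10.2]
width: 0.242
time: 50.1
tcp_pos: [0.5147, 0.161, 0.2666]
tcp_rot: [0.482, 0.519, 0.481, -0.517]
contact_force: [-0.4, 1.2, -1.3]
width: 0.241
t 50.1 pos [0.5147 0.161  0.2666] yaw -4.19 tilt 0.11 F [-0.4332  1.1977 -1.2779] w 0.241
shift total [ 0.0153 -0.0589  2.3637] -> 9 rows of [ 0.0017 -0.0065  0.2626]
turn total 0.0001 -> 1 rows of 0.0001
shift after turn [ 0.0171 -0.0585  2.3637] -> 9 rows of [ 0.0019 -0.0065  0.2626]
```

```bash
python3 -m creep '0 -0.0065 0.2626 0 0 0 255;0 -0.0065 0.2626 0 0 0 255;0 -0.0065 0.2626 0 0 0 255;0 -0.0065 0.2626 0 0 0 255;0 -0.0065 0.2626 0 0 0 255;0 -0.0065 0.2626 0 0 0 255;0 -0.0065 0.2626 0 0 0 255;0 -0.0065 0.2626 0 0 0 255'
python3 -m creep '0 -0.0065 0.2626 0 0 0 255;0 0 0 0 0 0 255;0 0 0 0 0 0 255;0 0 0 0 0 0 255;0 0 0 0 0 0 255'
python3 - <<'E'
from h import *
s,pos,R=pose()
go([.4805,-.192,.215],-4.2)
t=ctrl.read_camera("side")
for n in ("stand_hole","brush_tip","brush_handle"):
    for r in ctrl.spot_point(n,t)[:2]: print(n,round(r["conf"],2),r["point"],proj(t,r["point"]).round())
p=wristcal(ctrl.read_camera("wrist"),pos,R)
cv2.imwrite("pics/aj_w.png",p["pixels"][:,:,::-1])
print(proj(p,[.4805,-.192,.09]))
cv2.imwrite("pics/aj_s.png",cv2.resize(t["pixels"][80:200,320:440],None,fx=4.5,fy=4.5,interpolation=cv2.INTER_CUBIC)[:,:,::-1])
E
```

```text
time: 50.77
tcp_pos: [0.4823, -0.1546, 0.2649]
tcp_rot: [-0.481, -0.518, -0.482, 0.518]
contact_force: [0.7, 1.0, -0.7]
width: 0.243
time: 51.18
tcp_pos: [0.4794, -0.191, 0.2653]
tcp_rot: [-0.481, -0.518, -0.482, 0.518]
contact_force: [0.3, 1.0, -0.6]
width: 0.244
t 51.2 pos [ 0.4794 -0.191   0.2653] yaw -4.14 tilt 0.07 F [ 0.2967  1.028  -0.5625] w 0.244
shift total [0.3352 0.0083 0.0064] -> 2 rows of [0.1676 0.0041 0.0032]
turn total 0.0003 -> 1 rows of 0.0003
shift after turn [0.3352 0.0079 0.0061] -> 2 rows of [0.1676 0.004  0.0031]
stand_hole 0.71 [0.4812, -0.1895, 0.0927] [379. 149.]
brush_handle 0.76 [0.478, -0.1899, 0.2772] [385.  99.]
brush_handle 0.22 [0.4968, -0.0209, 0.1103] [359. 168.]
[322.3322 176.9587]
```

View pics/aj_s.png

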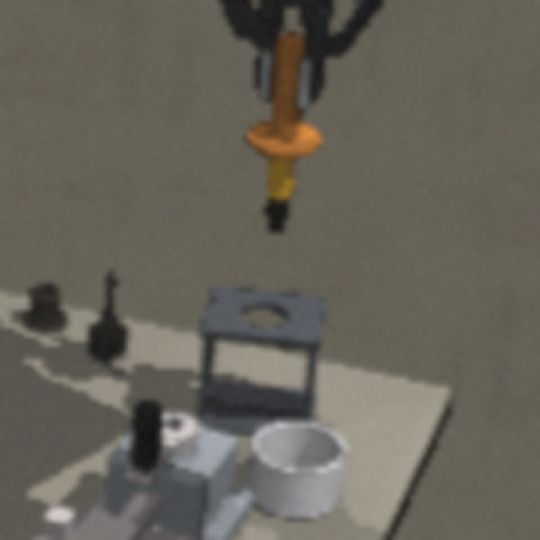

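View pics/aj_w.png

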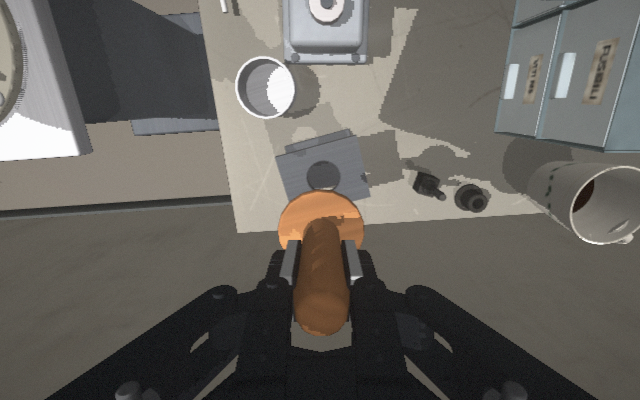

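```bash
python3 -m creep '0.2 0.009 0.003 0 0 0 255;0.15 0 0 0 0 0 255;0 0 0 0 0 0 255;0 0 0 0 0 0 255;0 0 0 0 0 0 255'
python3 - <<'E'
from h import *
go([.481,-.1915,.215],-4.2)
t=ctrl.read_camera("side")
cv2.imwrite("pics/ak_s.png",cv2.resize(t["pixels"][80:200,320:440],None,fx=4.5,fy=4.5,interpolation=cv2.INTER_CUBIC)[:,:,::-1])
E
```

```text
time: 51.85
tcp_pos: [0.4816, -0.1927, 0.2146]
tcp_rot: [0.482, 0.518, 0.481, -0.518]
contact_force: [-0.2, 0.0, -0.6]
width: 0.241
t 51.9 pos [ 0.4816 -0.1927  0.2146] yaw -4.16 tilt 0.06 F [-0.2096  0.0417 -0.6157] w 0.241
shift total [-0.0029 -0.0044 -0.0075] -> 1 rows of [-0.0029 -0.0044 -0.0075]
turn total 0.0002 -> 1 rows of 0.0002
shift after turn [-0.0029 -0.0044 -0.0075] -> 1 rows of [-0.0029 -0.0044 -0.0075]
```

View pics/ak_s.png

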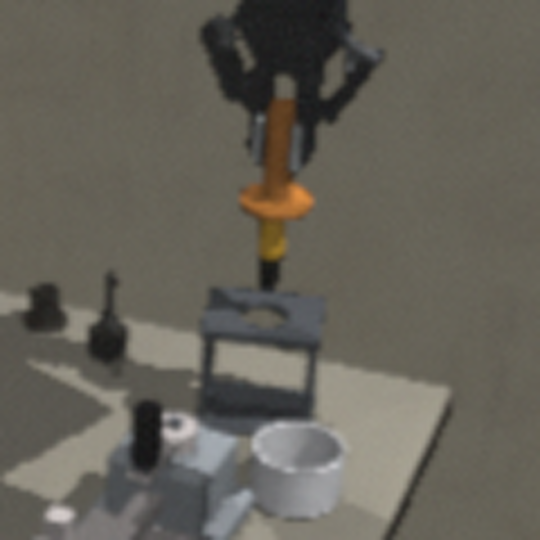

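The brush is in line with the hole. Lower it in.

```bash
python3 -m creep '0.1 0 -0.004 0 0 0 255;0.15 0 0 0 0 0 255;0.15 0 0 0 0 0 255;0 0 0 0 0 0 255'
python3 -m creep '0.12 0 0 0 0 0 255;0.05 0 0 0 0 0 255;0 0 0 0 0 0 255;0 0 0 0 0 0 255'
python3 -m creep '0.02 0 0 0 0 0 255;0 0 0 0 0 0 255;0 0 0 0 0 0 255'
```

```text
time: 52.23
tcp_pos: [0.4796, -0.1915, 0.1515]
tcp_rot: [-0.48, -0.517, -0.482, 0.518]
contact_force: [-0.7, 0.4, -1.3]
width: 0.243
time: 52.57
tcp_pos: [0.4814, -0.1922, 0.1289]
tcp_rot: [0.482, 0.518, 0.481, -0.518]
contact_force: [-0.2, -0.9, -0.8]
width: 0.247
time: 52.82
tcp_pos: [0.4812, -0.1922, 0.1255]
tcp_rot: [0.482, 0.518, 0.481, -0.518]
contact_force: [-0.4, -0.5, -1.0]
width: 0.241
```

```bash
python3 -m creep '0.015 0 0 0 0 0 255;0 0 0 0 0 0 255'
python3 -m creep '0.007 0 0 0 0 0 255;0 0 0 0 0 0 255'
```

```text
time: 52.98
tcp_pos: [0.4813, -0.1922, 0.1229]
tcp_rot: [0.482, 0.518, 0.481, -0.518]
contact_force: [0.5, -0.3, 0.1]
width: 0.241
time: 53.15
tcp_pos: [0.4813, -0.1922, 0.1229]
tcp_rot: [0.482, 0.518, 0.481, -0.518]
contact_force: [-3.0, 1.4, 13.7]
width: 0.243
```

```bash
python3 -m creep '-0.007 0 0 0 0 0 255;0 0 0 0 0 0 110;0 0 0 0 0 0 60;0 0 0 0 0 0 60;0 0 0 0 0 0 60;-0.15 0 0 0 0 0 60;-0.25 0 0 0 0 0 60;-0.25 0 0 0 0 0 60'
python3 -m creep '-0.25 0 0 0 0 0 60;-0.1 0 -0.25 0 0 0 60;0 0 -0.26 0 0 0 60;0 0 -0.26 0 0 0 60;0 0 -0.26 0 0 0 60;0 0 0 0 0 0 60;0 0 0 0 0 0 60'
python3 - <<'E'
from h import *
s,pos,R=pose(); go()
for c in ("wrist","side","top"):
    p=ctrl.read_camera(c)
    cv2.imwrite(f"pics/al_{c}.png",p["pixels"][:,:,::-1])
    if c=="side":
        cv2.imwrite("pics/al_sz.png",cv2.resize(p["pixels"][110:270,280:440],None,fx=3.7,fy=3.7,interpolation=cv2.INTER_CUBIC)[:,:,::-1])
        for n in ("brush_handle","brush_tip","pot_rim","crank_knob","jaw_face","paste_tin","driver_blu"):
            for r in ctrl.spot_point(n,p)[:1]: print(n,round(r["conf"],2),r["point"])
E
```

```text
time: 53.82
tcp_pos: [0.4798, -0.1916, 0.2202]
tcp_rot: [-0.48, -0.517, -0.483, 0.518]
contact_force: [0.5, -0.6, 1.0]
width: 0.766
time: 54.4
tcp_pos: [0.4922, -0.0362, 0.2726]
tcp_rot: [-0.482, -0.517, -0.482, 0.517]
contact_force: [-0.8, -1.5, 0.2]
width: 0.766
t 54.4 pos [ 0.4922 -0.0362  0.2726] yaw -3.97 tilt 0.01 F [-0.7612 -1.4969  0.1569] w 0.766
brush_handle 0.51 [0.4807, -0.1928, 0.1353]
brush_tip 0.63 [0.4826, -0.1895, 0.0208]
pot_rim 0.57 [0.424, -0.0896, 0.0498]
crank_knob 0.59 [0.4978, 0.0308, 0.112]
jaw_face 0.65 [0.5116, 0.1514, 0.0479]
paste_tin 0.56 [0.3694, 0.2291, -0.0009]
driver_blu 0.69 [0.3744, 0.0925, 0.0024]
```

View pics/al_wrist.png

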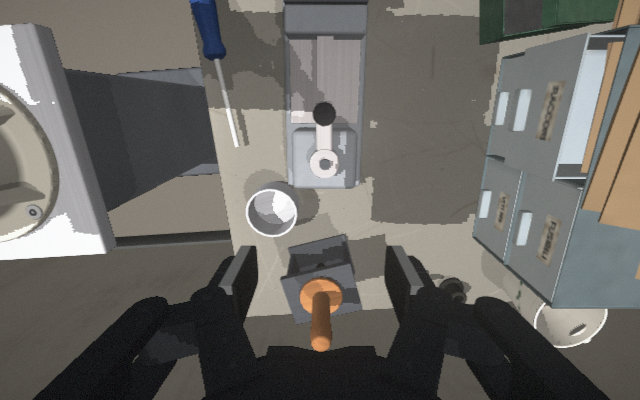

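View pics/al_sz.png

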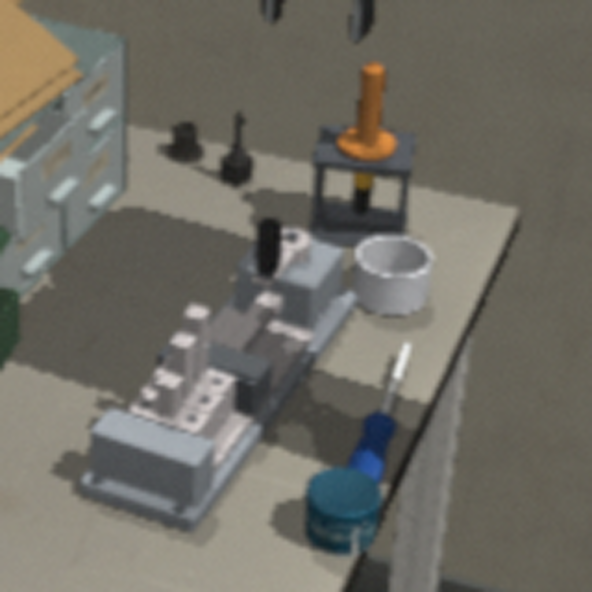

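```bash
python3 - <<'E'
from h import *
s,pos,R=pose()
p=wristcal(ctrl.read_camera("wrist"),pos,R)
cv2.imwrite("pics/am_z.png",cv2.resize(p["pixels"][80:200,260:390],None,fx=4.5,fy=4.5,interpolation=cv2.INTER_CUBIC)[:,:,::-1])
for a in (100,95,90,85,80):
    X=HUB+.055*np.array([np.cos(np.radians(a)+VY),np.sin(np.radians(a)+VY)]); print(a,(proj(p,[*X,.135])-[260,80])*4.5,(proj(p,[*X,.085])-[260,80])*4.5)
print("hub",(proj(p,[*HUB,.09])-[260,80])*4.5)
E
```

```text
100 [247.2488 133.5628] [251.3418 128.3922]
95 [270.9402 130.2617] [271.4869 125.5823]
90 [294.8422 129.1245] [291.8079 124.6145]
85 [318.7395 130.1632] [312.1259 125.4985]
80 [342.4166 133.3671] [332.2622 128.2254]
hub [291.5935 359.5592]
```

View pics/am_z.png

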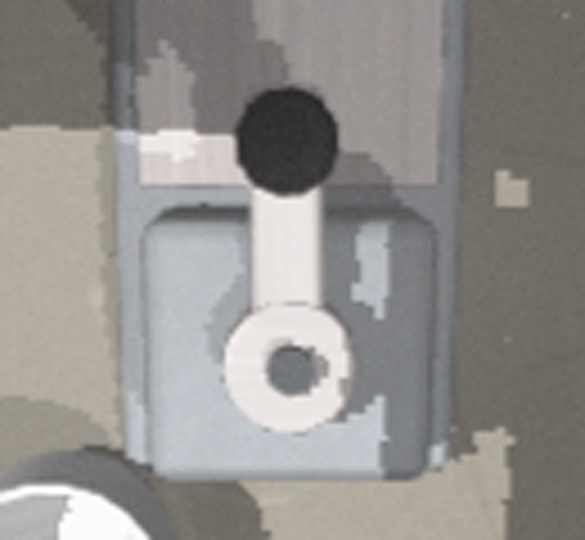

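View pics/al_top.png

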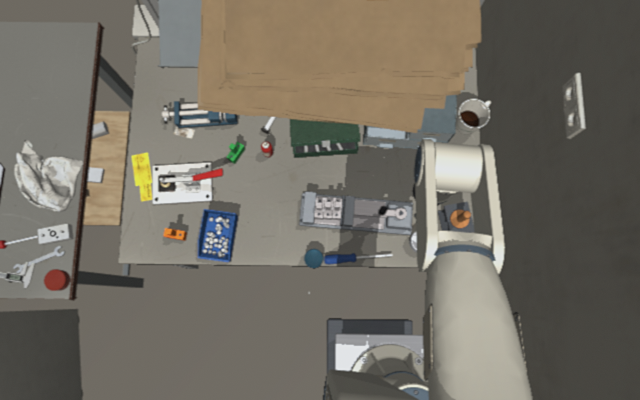

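```bash
python3 - <<'E'
from h import *
print(ctrl.close_job(), ctrl.observe()["time"])
E
```

```text
the job is handed in; nothing more can be done
the job is handed in; nothing more can be done
```

The job is handed in at about 55 s: the blocks are clamped, all the studs brushed in order, and the brush is back in its stand.

**Blocks:** I found three on the bench, the low, third and tall ones; the second was absent. They stand side by side on the vice bed, low block at the fixed jaw.

**Clamping:** The crank needed about 13.5 N at the knob at the end. Each time I let go it turned back about 10°, then stayed put. After the first release it took about 10.5 N to turn it further. From the crank angle I estimate the jaw spring is compressed about 3 mm, roughly 30 N. I could not read the clamping force directly and did not test it again after the second release.

**Brush:** I dipped it and touched the low stud at about 9 N. Then I dipped again and touched the third at about 12 N and the tall at about 10 N. The pot was knocked about 2 cm aside before the second dip, so I found it again and dipped at its new place.

**Last pictures:** The brush hangs in its stand with the collar on the plate and the pot is upright. The tin and the screwdriver are where they were, and the gripper is open and clear of everything. No final check disagreed with these.

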